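# Bottle into the basket, basket onto the drip stand

### The arm

A 6-joint arm with a two-finger parallel gripper is mounted at the origin on the work surface. World frame = base frame: x ahead of the robot, y to its left, z up, the work surface at z = 0. Lengths are in m, angles in rad, forces in N, time in s.
With the tool pointing down it reaches from about 0.35 to 0.775 m from the base axis. Payload 5.5 kg.
Tool frame: the origin (TCP) lies at the very end of the fingers, on their centre line; the grasp point (between the pads) lies 19 mm behind it (env.grip_depth is the distance from the TCP to the grasp point, in m); z points along the fingers, y is the direction in which the jaws open and shut (so a half turn about z gives the same grasp; the last joint's range is limited). The gripper opens to 85 mm and grips with 20 to 120 N. Pads are 22 mm wide; open, the fingers measure 114 mm over their backs; the gripper's body (76 mm by 85 mm) begins 54 mm behind the grasp point. The pads swing forward as they close: fully open they stand 13 mm farther back than shut.
Start: joints at [-0.14, 0.313, 0.046, 1.304, 0, 1.431], TCP at [0.575, -0, 0.209] pointing down, gripper open.
Joint ranges: [-2.76, 2.76], [-0.86, 1.69], [-1.03, 1.26], [-2.2, 2.34], [-1.47, 1.5], [-3.14, 3.14]. Speed limits (rad/s): [2.57, 2.57, 3.14, 3.14, 3.14, 3.14].

### API

Orientations are given as a unit quaternion [w, x, y, z].
In Python, from workcell import env gives the robot as it stands.
- The arm moves only by the tool step_arm, never from a script. Its argument "series" is a list of rows, each a list of 3 entries, a list of its own where there are three numbers: the shift along the world's x, y, z in cm, then the turn about the world's z in rad, then the closure in counts, from 0 (fully open) to 255 (shut). A call has 1 to 5 rows; each row is the pose to reach, as a shift and turn from the pose measured when the call began; what a row does not reach only later rows make up. A row lasts 1/8 s, in which the tool goes at most 62.5 mm and 10.7 degrees, less where a joint would pass 70% of its speed; a pose out of reach is approached as far as the arm can. A call with a gripper value outside its range is refused whole. The fingers move at their own pace and stop on an object; "newtons" is the grip in N (left out, the last holds). Time passes only in rows, so rows that repeat a pose let the fingers close. It gives the time, the measured TCP pose, the force and the opening at its end, in the units of the state.
- env.get_state(): the state, without advancing time (a new reading comes with each control period).
- env.read_camera(name): name is "scene" or "side" or "wrist"; returns a dict with "frame" (400x640x3 uint8, red, green, blue), "vertical_fov" (degrees; the focal length in pixels is half the picture's height over the tangent of half this angle, whatever the lens; pixels are square), "cx", "cy" (the principal point, pixels), "dist_coeffs" ([k1, k2, p1, p2, k3] as OpenCV has them; the pictures are not rectified), "camera_from_world" (4x4, takes a point from world to camera coordinates). Camera axes: x right, y down, z forward; pixel columns grow to the right and rows downward; lengths in m; the calibration is good to about 2 mm. A picture is of the moment at which its call begins. There is no depth.
- env.hand_in(): hands the job in, once; it reports no verdict.
The state is a dict: "clock": time; "joint_pos": joint angles; "qvel": joint speeds; "tau": joint torques, N m; "tcp_pos": TCP position; "orientation": TCP orientation; "wrist_force": force on the tool from outside, world axes, zero at the start; "ft_torque": the same for the moment, N m; "finger_gap": finger opening in m.
Only numpy, scipy, OpenCV 4.12 (cv2) and the standard library are available. Lean on these libraries where they do the work, as an engineer would, in place of code of your own. Each camera call takes 0.05 s, during which the arm holds its last target.

### The job

The small glass bottle has rolled on its side against the ledge of the steel tray: roll it out from the ledge, within the tray, lay it on its side between the two ribs of the carrying basket, then hang the basket by its folding handle on both hooks of the small drip stand and let go, so that it hangs still and level with the bottle inside. The bottle is glass: do not press it hard against the tray, do not drop it into the basket or let it fall on the bench, and leave the other things where they are.

Things in the scene. Friction and masses are not known exactly. Their poses are not given: they have to be found in the camera images.
- bottle_center (a point): Closed clear glass bottle, paper label, metal cap, lying on its side at the tray's ledge. Body 40 mm thick, y -52 to +28 mm; neck 19, cap 23 mm thick, to y +53. About 0.16 kg. Point on its axis, mid-length; y along it to the cap, x and z turn as it rolls. Rolls easily; no finger fits between it and the ledge. Pressed lightly on top and drawn sideways it rolls half as far as the finger.
- tray: Fixed open steel tray, 190 mm (x) x 220 mm (y), 33 mm high, walls and floor 4 mm thick, floor level. Origin: centre of its underside. Its +x wall is a solid ledge, 50 mm deep and 40 mm high, with its inner face at x = +91 mm. There the bottle lies at the start, touching it, axis along y, in the half towards -y, its top 4 mm above the ledge.
- basket: Loose open steel basket, 116 mm (x) x 134 mm (y), 0.36 kg; walls 45 mm high, 3 mm thick, floor 3 mm. Origin: centre of its underside. Two 8 mm ribs run along y on the floor at x = +14 and -14 mm, tops 11 mm above the underside; the bottle between them has its axis along y at x = 0, z = 27 mm. The handle turns on pins at both ends, on the line x = 0, z = 55 mm.
- handle_grip (a point): Middle of the straight top bar of the basket's folding handle: steel rod 8 mm thick, 128 mm long along y, 105 mm from the pins' line. It turns freely about the pins (basket's y) and starts folded to the basket's -x side on its stop, 1.45 rad from upright: bar at x = -104, z = 68 mm in the basket's frame.
- hook_seat (a point): Drip stand's twin hooks: where the middle of the bar's centre line comes to lie. Hooks (8 mm rods) at y = +34 and -34 mm point to -x; upturned tips end 27 mm towards -x and 18 mm above the point. The bottom is about 25 mm long in x; behind, the hooks climb to a crossbar and column at x = +98 mm. The bar lies along y. Height differs, about 0.21 to 0.26 m; firmly clamped.
- stand: The drip stand, fixed to the bench: base 170 x 150 x 12 mm, origin on the bench under the hook seat, column at x = +100 mm; hooks point to its -x.
- steel_cup: Bystander, to be left alone: small open steel cup, 38 mm wide, 32 mm high, standing in the tray. Origin: centre of its underside.
- brown_bottle: Bystander, to be left alone: upright brown glass bottle, 52 mm wide, 105 mm high, on the bench. Origin: centre of its underside.
- dish: Bystander, to be left alone: empty open plastic dish, 100 x 170 x 40 mm. Origin: centre of its underside.
- tape_roll: Bystander, to be left alone: roll of tape lying flat, 64 mm wide, 22 mm high. Origin: centre of its underside.
- jar: Bystander, to be left alone: upright white jar, 60 mm wide, 65 mm high. Origin: centre of its underside.
- pill_cup: Bystander, to be left alone: small white cup, 40 mm wide, 30 mm high. Origin: centre of its underside.
There are look-alikes about, which are no part of the job. What is shaped like the basket but orange is not meant.

How it is judged:
By the outcome, as a careful person would: the job done as asked, in the order asked, and still so for the second after the job is handed in, with the robot touching nothing.
It also fails if it takes over 72 s, if anything falls off the work surface, if the arm or the gripper's body presses on something with over 40 N, if the wrist force passes 120 N, or if a joint passes its speed limit or range.

## Working session

There is one attempt and no reset: what is moved stays moved. The work goes in short steps, Python scripts to look and compute and a tool call to move; the robot and the scene stay as the last step left them, time stands still between calls to the robot, and variables do not carry over. Pictures are saved under pics/ and viewed, and the job is handed in when it is done.

Besides the shell and the picture viewer there is one more tool, called after "Emit:" in YAML: its name, and indented under it one key for each argument. step_arm: Moves the arm, as the interface text tells. Its arguments: {"type":"object","properties":{"series":{"type":"array"},"newtons":{"type":"number"}},"required":["series"]}

```bash
mkdir -p pics; ls; cat > h.py <<'E'
import numpy as np, cv2
from workcell import env
def cam(n,save=None):
    r=env.read_camera(n)
    if save: cv2.imwrite('pics/'+save+'.png',cv2.cvtColor(r['frame'],cv2.COLOR_RGB2BGR))
    return r
def K(r):
    f=200/np.tan(np.radians(r['vertical_fov'])/2)
    return np.array([[f,0,r['cx']],[0,f,r['cy']],[0,0,1.]])
def ray(r,uv):
    p=cv2.undistortPoints(np.array([[uv]],float),K(r),np.array(r['dist_coeffs'],float))[0,0]
    T=np.array(r['camera_from_world']);R=T[:3,:3];t=T[:3,3]
    return -R.T@t, R.T@np.array([p[0],p[1],1.])
def onz(r,uv,z):
    o,d=ray(r,uv); return o+d*(z-o[2])/d[2]
def proj(r,P):
    T=np.array(r['camera_from_world'])
    return cv2.projectPoints(np.array(P,float).reshape(-1,3),cv2.Rodrigues(T[:3,:3])[0],T[:3,3],K(r),np.array(r['dist_coeffs'],float))[0][:,0]
def tri(L):
    A=np.zeros((3,3));b=np.zeros(3)
    for r,uv in L:
        o,d=ray(r,uv);d=d/np.linalg.norm(d);M=np.eye(3)-np.outer(d,d);A+=M;b+=M@o
    return np.linalg.solve(A,b)
E
python3 - <<'E'
from h import *
np.set_printoptions(precision=3,suppress=True)
for n in('scene','side','wrist'):
    r=cam(n,n+'0');o,d=ray(r,(320,200));print(n,o,d,r['vertical_fov'],r['dist_coeffs'])
s=env.get_state();print(s);print(env.grip_depth)
E
```

```text
pics
scene [1.314 0.154 0.824] [-0.75  -0.109 -0.653] 56.40996281545654 [-0.023  0.     0.     0.     0.   ]
side [0.295 0.875 0.913] [ 0.207 -0.739 -0.641] 43.1867150661616 [-0.093  0.     0.     0.     0.   ]
wrist [0.575 0.084 0.373] [ 0.013 -0.329 -0.944] 61.80840281816571 [0.019 0.    0.    0.    0.   ]
{'clock': 0.15, 'joint_pos': array([-0.14 ,  0.314,  0.045,  1.304,  0.   ,  1.431]), 'qvel': array([ 0.   , -0.002,  0.003, -0.001,  0.   , -0.001]), 'tau': array([  0.002, -48.107,  29.882,   0.014,  -0.   ,  -0.   ]), 'tcp_pos': array([0.575, 0.   , 0.208]), 'orientation': array([-0.001,  0.707,  0.707, -0.   ]), 'wrist_force': array([ 0.62 , -0.803, -0.355]), 'ft_torque': array([-0.014,  0.01 , -0.007]), 'finger_gap': 0.08544387753474714}
0.0187
```

View pics/scene0.png

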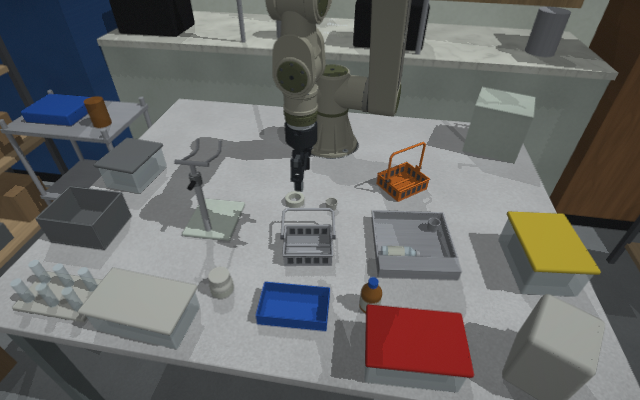

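View pics/side0.png

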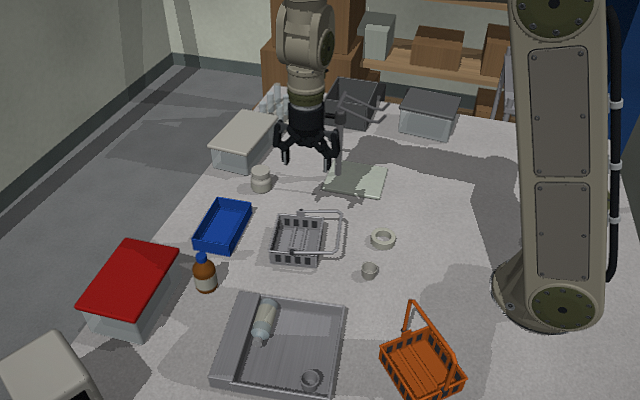

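View pics/wrist0.png

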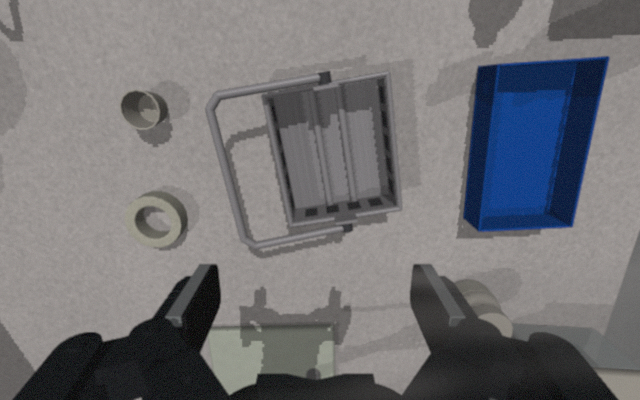

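```bash
python3 - <<'E'
import cv2
a=cv2.imread('pics/scene0.png');b=cv2.imread('pics/side0.png')
def c(im,x,y,w,h,n):
    k=min(800/w,600/h);cv2.imwrite('pics/'+n+'.png',cv2.resize(im[y:y+h,x:x+w],None,fx=k,fy=k,interpolation=cv2.INTER_CUBIC))
c(a,270,190,200,100,'c1');c(a,160,120,110,125,'c2');c(b,200,190,200,210,'c3');c(b,300,70,120,140,'c4')
E
```

```text
(no output)
```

View pics/c1.png

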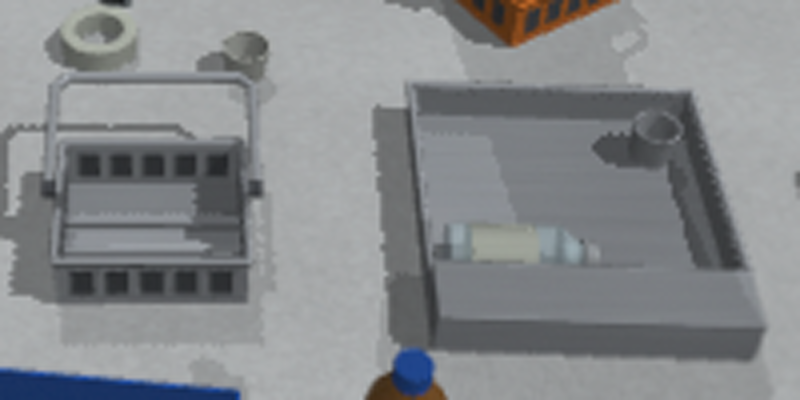

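View pics/c2.png

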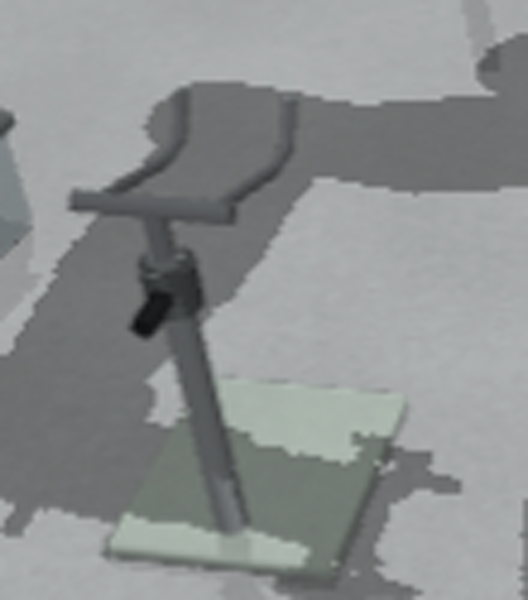

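View pics/c3.png

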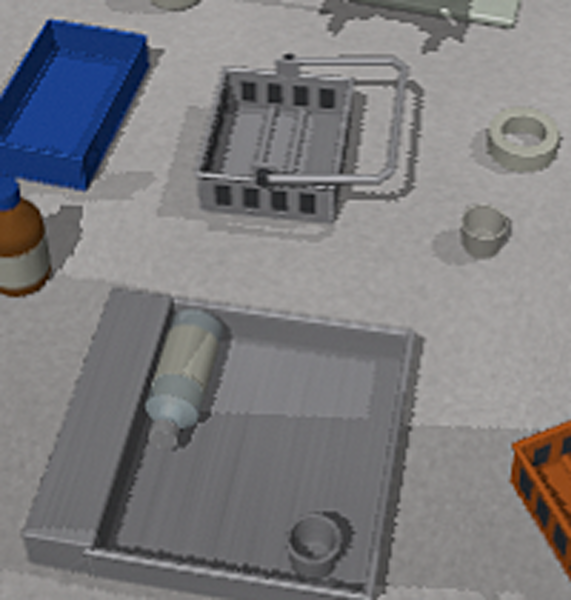

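View pics/c4.png

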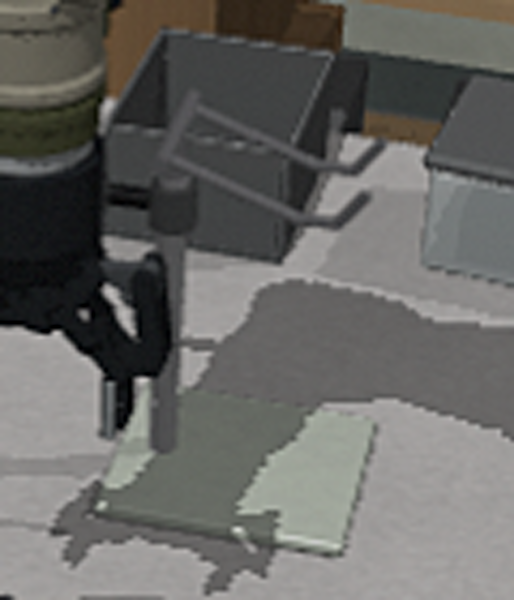

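```bash
python3 - <<'E'
from h import *
np.set_printoptions(precision=4,suppress=True)
a=cam('scene');b=cam('side')
A=lambda p:(270+p[0]/4,190+p[1]/4)
A2=lambda p:(160+p[0]/4.8,120+p[1]/4.8)
B=lambda p:(200+p[0]/2.857,190+p[1]/2.857)
B2=lambda p:(300+p[0]/4.286,70+p[1]/4.286)
def both(n,pa,pb,z=None,FA=A,FB=B):
    T=tri([(a,FA(pa)),(b,FB(pb))])
    print(n,'tri',T, '' if z is None else (onz(a,FA(pa),z)[:2],onz(b,FB(pb),z)[:2]))
print('tray');
both('-x-y',(410,84),(418,328),.033)
both('-x+y',(690,92),(378,598),.033)
both('+x-y',(432,320),(118,290),.04)
both('+x+y',(765,325),(25,535),.04)
print('basket rim')
both('+x-y',(52,262),(222,70),.045)
both('-x-y',(62,142),(352,82),.045)
both('-x+y',(242,140),(338,190),.045)
both('+x+y',(252,262),(198,178),.045)
both('bar -y',(50,80),(403,62),.068)
both('bar +y',(258,80),(390,178),.068)
both('pin -y',(48,187),(288,65),.055)
both('pin +y',(255,187),(263,177),.055)
print('bottle')
both('base',(447,243),(203,315),.024)
both('cap',(598,253),(166,440),.024)
print('hooks')
both('tip-y',(182,92),(378,148),None,A2,B2)
both('tip+y',(292,98),(365,195),None,A2,B2)
both('cb-y',(75,200),(193,97),None,A2,B2)
both('cb+y',(232,212),(165,157),None,A2,B2)
both('base-x+y',(405,398),(240,550),.012,A2,B2)
print('base',[onz(a,A2(p),.012)[:2] for p in((405,395),(335,575),(108,550),(215,378))])
w=cam('wrist')
for n,p,z in (('bar+',(212,103),.068),('bar-',(248,245),.068),('pin+',(323,78),.055),('pin-',(348,228),.055),
 ('rim-+',(265,95),.045),('rim++',(388,75),.045),('rim+-',(400,208),.045),('rim--',(290,223),.045)): print(n,onz(w,p,z))
print(env.get_state()['clock'])
E
```

```text
tray
-x-y tri [0.4254 0.1903 0.0328] (array([0.4301, 0.1934]), array([0.4236, 0.1855]))
-x+y tri [0.3958 0.4104 0.0293] (array([0.4029, 0.4113]), array([0.3938, 0.4093]))
+x-y tri [0.6589 0.2182 0.0302] (array([0.668 , 0.2184]), array([0.6543, 0.2241]))
+x+y tri [0.6327 0.4379 0.036 ] (array([0.6366, 0.4369]), array([0.6309, 0.4393]))
basket rim
+x-y tri [ 0.6639 -0.0395  0.0437] (array([ 0.6646, -0.0395]), array([ 0.6635, -0.0375]))
-x-y tri [ 0.5474 -0.0597  0.0423] (array([ 0.5503, -0.0587]), array([ 0.5465, -0.0571]))
-x+y tri [0.5216 0.0717 0.041 ] (array([0.5261, 0.0725]), array([0.5204, 0.0749]))
+x+y tri [0.6378 0.0938 0.0409] (array([0.6421, 0.0948]), array([0.6359, 0.0965]))
bar -y tri [ 0.505  -0.0773  0.0632] (array([ 0.5098, -0.0761]), array([ 0.5039, -0.0715]))
bar +y tri [0.4792 0.0753 0.0677] (array([0.4838, 0.0783]), array([0.4779, 0.0707]))
pin -y tri [ 0.6053 -0.055   0.053 ] (array([ 0.6059, -0.0556]), array([ 0.6049, -0.0511]))
pin +y tri [0.5813 0.0886 0.055 ] (array([0.5816, 0.0889]), array([0.5812, 0.0883]))
bottle
base tri [0.5871 0.2244 0.0309] (array([0.5839, 0.2277]), array([0.588 , 0.2155]))
cap tri [0.5742 0.3324 0.0238] (array([0.5759, 0.3336]), array([0.5733, 0.3308]))
hooks
tip-y tri [ 0.4475 -0.3323  0.2494] 
tip+y tri [ 0.4442 -0.2642  0.2521] 
cb-y tri [ 0.5712 -0.3423  0.2566] 
cb+y tri [ 0.5675 -0.2532  0.259 ] 
base-x+y tri [ 0.483  -0.1971  0.0369] (array([ 0.4374, -0.2251]), array([ 0.492 , -0.2019]))
base [array([ 0.4344, -0.2261]), array([ 0.6041, -0.2169]), array([ 0.6075, -0.3642]), array([ 0.4392, -0.3621])]
bar+ [0.4849 0.0677 0.068 ]
bar- [ 0.5072 -0.0709  0.068 ]
pin+ [0.5825 0.0885 0.055 ]
pin- [ 0.6095 -0.058   0.055 ]
rim-+ [0.5284 0.0738 0.045 ]
rim++ [0.6425 0.0911 0.045 ]
rim+- [ 0.6643 -0.0396  0.045 ]
rim-- [ 0.5485 -0.0566  0.045 ]
0.3
```

Two basket shapes: the grey steel one (scene 308,240) and the orange one (scene 404,180). The grey one fits, as it is steel with its handle folded to -x, and the enlarged crop shows this. The bottle lies at the tray ledge at scene (400,252), cap towards +y. The hooks are at scene (200,150). First I go over the bottle, turned a quarter, fingers shut.

Emit:
step_arm:
  series:
    - [[0.5,6,0],-0.18,255]
    - [[1,12,-2],-0.36,255]
    - [[1.5,18,-4],-0.54,255]
    - [[1.5,23,-6],-0.72,255]
    - [[1.5,26.5,-8],-0.9,255]
  newtons: 30

```text
clock: 0.92
tcp_pos: [0.5894, 0.2677, 0.1273]
orientation: [-0.0, 0.945, 0.327, -0.0]
wrist_force: [0.0, -0.4, -0.3]
finger_gap: 0.0
```

```bash
python3 - <<'E'
from h import *
s=env.get_state();print(s['joint_pos'],s['clock'])
E
```

```text
[3.02027879e-01 4.85104015e-01 1.02784761e-01 1.18873273e+00
 8.33130185e-04 2.77687310e+00] 0.925
```

```bash
python3 - <<'E'
from h import *
np.set_printoptions(precision=4,suppress=True)
a=cam('scene','scene1');w=cam('wrist','w1');b=cam('side','side1')
c=np.array([.581,.276]);y=np.array([-.124,.992]);x=np.array([.992,.124])
for r,n in((w,'w1'),(b,'side1')):
    im=cv2.imread('pics/%s.png'%n)
    for t,z in((-.052,.044),(0,.044),(.028,.044),(.053,.036)):
        p=proj(r,[*(c+y*t),z])[0];print(n,p);cv2.circle(im,tuple(int(v) for v in p),2,(0,0,255),-1)
    for q in ((-.095,-.11),(-.095,.11),(.091,-.11),(.091,.11),(.141,-.11),(.141,.11)):
        o=np.array([.4106,.3003])+x*.095
        p=proj(r,[*(o+x*q[0]+y*q[1]),.033 if q[0]<0 else .04])[0];cv2.circle(im,tuple(int(v) for v in p),2,(0,255,0),-1)
    if n=='side1': im=cv2.resize(im[200:400,190:390],None,fx=3,fy=3)
    cv2.imwrite('pics/%so.png'%n,im)
E
```

```text
w1 [361.1388 231.8971]
w1 [305.2455 200.5976]
w1 [273.6163 182.8908]
w1 [246.4713 164.0683]
side1 [269.3964 297.5654]
side1 [263.6303 316.5753]
side1 [260.3606 327.3643]
side1 [257.6045 339.6326]
```

View pics/w1o.png

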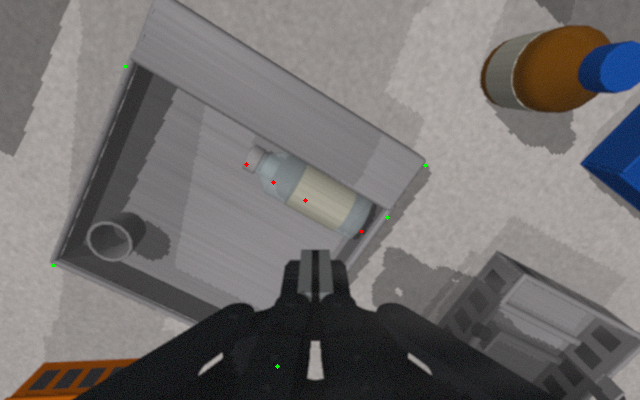

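View pics/side1o.png

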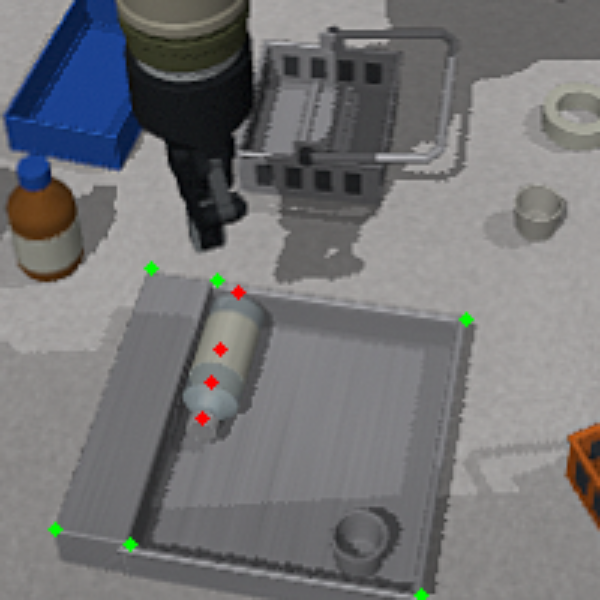

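```bash
python3 - <<'E'
import cv2
a=cv2.imread('pics/w1.png');cv2.imwrite('pics/w1c.png',cv2.resize(a[120:270,220:420],None,fx=4,fy=4,interpolation=cv2.INTER_CUBIC))
E
```

```text
(no output)
```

View pics/w1c.png

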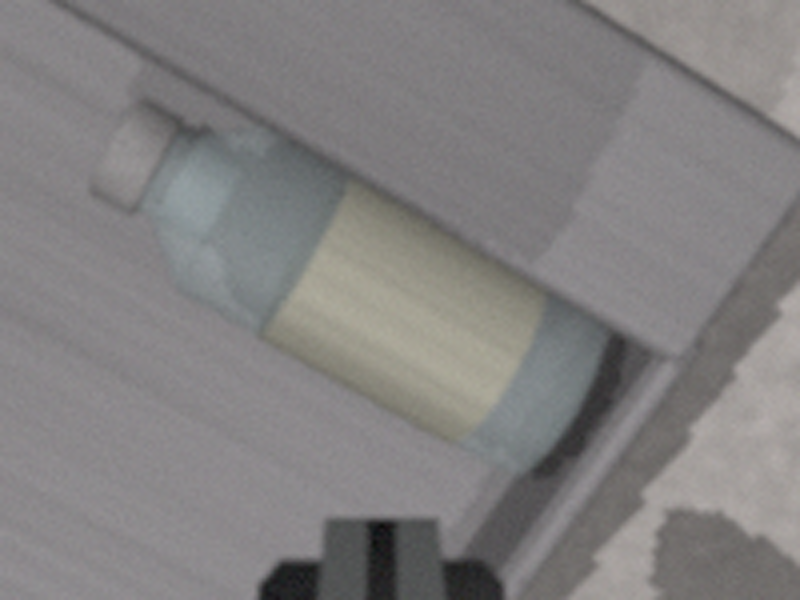

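```bash
python3 - <<'E'
from h import *
np.set_printoptions(precision=4,suppress=True)
w=cam('wrist')
f=lambda p:(220+p[0]/4,120+p[1]/4)
c=onz(w,f((118,146)),.024);b=onz(w,f((577,402)),.024);print('cap',c,'base',b,np.linalg.norm(c-b),np.arctan2(-(c-b)[0],(c-b)[1]))
print('center',b+(c-b)*52/105)
print('ledge',onz(w,f((200,88)),.04),onz(w,f((670,352)),.04))
# near silhouette plane distance
o,d1=ray(w,f((265,332)));_,d2=ray(w,f((460,440)));n=np.cross(d1,d2);n/=np.linalg.norm(n)
n*=np.sign(n[0]);  # axis = points with n.(P-o)=0.02, z=.024
for y in(.24,.264,.28): print(y,(0.02-n[1]*(y-o[1])-n[2]*(.024-o[2]))/n[0]+o[0])
print(env.get_state()['tcp_pos'])
E
```

```text
cap [0.5768 0.3257 0.024 ] base [0.5927 0.2157 0.024 ] 0.11112753807515843 0.14363208348009007
center [0.5848 0.2702 0.024 ]
ledge [0.6002 0.3196 0.04  ] [0.6162 0.2145 0.04  ]
0.24 0.5899725776613876
0.264 0.5867126147317656
0.28 0.5845393061120178
[0.5892 0.2654 0.1276]
```

Emit:
step_arm:
  series:
    - [[0.6,0,-4],0,255]
    - [[0.6,0,-7],0,255]
    - [[0.6,0,-7.8],0,255]
    - [[0.6,0,-8],0,255]

```text
clock: 1.62
tcp_pos: [0.5958, 0.2645, 0.0485]
orientation: [-0.0, 0.944, 0.33, -0.0]
wrist_force: [0.7, 0.0, 0.3]
finger_gap: -0.0003
```

Emit:
step_arm:
  series:
    - [[0,0,-0.15],0,255]
    - [[0,0,-0.25],0,255]

```text
clock: 1.88
tcp_pos: [0.5969, 0.2646, 0.0475]
orientation: [0.0, 0.944, 0.33, 0.001]
wrist_force: [0.2, -0.2, -0.4]
finger_gap: -0.0001
```

Emit:
step_arm:
  series:
    - [[-0.1,0,-0.2],0,255]
    - [[-0.1,0,-0.3],0,255]
    - [[-0.1,0,-0.3],0,255]

```text
clock: 2.25
tcp_pos: [0.5958, 0.2647, 0.0444]
orientation: [0.0, 0.944, 0.33, 0.001]
wrist_force: [0.1, -0.3, 0.4]
finger_gap: 0.0
```

Emit:
step_arm:
  series:
    - [[0,0,-0.1],0,255]
    - [[0,0,-0.1],0,255]

```text
clock: 2.5
tcp_pos: [0.5957, 0.2647, 0.0432]
orientation: [0.0, 0.944, 0.33, 0.001]
wrist_force: [1.0, 0.8, 0.0]
finger_gap: -0.0001
```

Emit:
step_arm:
  series:
    - [[0,0,-0.1],0,255]
    - [[0,0,-0.1],0,255]

```text
clock: 2.75
tcp_pos: [0.5956, 0.2646, 0.042]
orientation: [0.0, 0.944, 0.33, 0.0]
wrist_force: [0.8, 0.5, -0.3]
finger_gap: -0.0003
```

```bash
python3 - <<'E'
from h import *
w=cam('wrist','w2');a=cam('side','s2')
im=cv2.imread('pics/w2.png');im2=cv2.imread('pics/s2.png')
A=cv2.resize(im[100:350,150:470],(640,500));cv2.imwrite('pics/w2c.png',A)
cv2.imwrite('pics/s2c.png',cv2.resize(im2[240:360,200:360],(800,600),interpolation=cv2.INTER_CUBIC))
E
```

```text
(no output)
```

View pics/w2c.png

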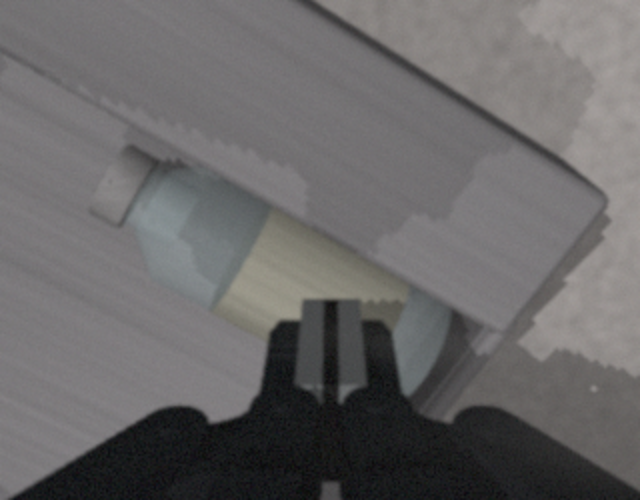

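View pics/s2c.png

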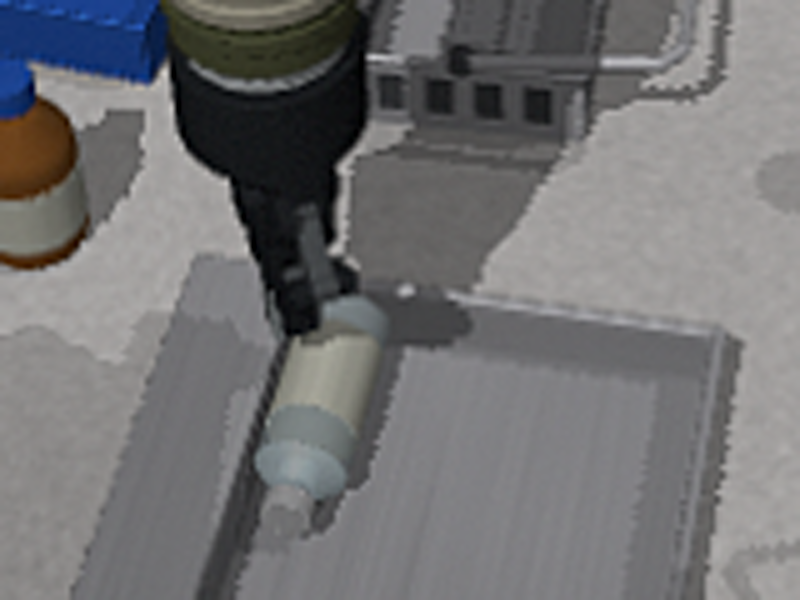

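Emit:
step_arm:
  series:
    - [[-0.4,0,0],0,255]
    - [[-0.4,0,-0.1],0,255]
    - [[-0.4,0,-0.1],0,255]

```text
clock: 3.22
tcp_pos: [0.5915, 0.2647, 0.0411]
orientation: [0.0, 0.944, 0.331, 0.0]
wrist_force: [0.5, -0.7, 0.1]
finger_gap: -0.0002
```

Emit:
step_arm:
  series:
    - [[0,0,-0.1],0,255]
    - [[0,0,-0.1],0,255]

```text
clock: 3.48
tcp_pos: [0.5915, 0.2646, 0.04]
orientation: [0.0, 0.944, 0.33, 0.0]
wrist_force: [0.5, 0.4, -0.5]
finger_gap: 0.0
```

```bash
python3 - <<'E'
from h import *
s=env.get_state();t=s['tcp_pos'];print(t,s['wrist_force'],s['tau'])
for n in('wrist','side','scene'):
    w=cam(n,n+'3');im=cv2.imread('pics/%s3.png'%n)
    p=proj(w,t)[0];q=proj(w,t+[0,0,.03])[0];print(n,p,q)
    if n!='wrist':
        x,y=int(p[0])-50,int(p[1])-40
        im=cv2.resize(im[y:y+75,x:x+100],None,fx=8,fy=8,interpolation=cv2.INTER_CUBIC)
        cv2.circle(im,(int((p[0]-x)*8),int((p[1]-y)*8)),3,(0,0,255),-1)
    else: cv2.circle(im,(int(p[0]),int(p[1])),2,(0,0,255),-1)
    cv2.imwrite('pics/%s3c.png'%n,im)
E
```

```text
[0.59147779 0.26463781 0.03998864] [ 0.47363886  0.40349799 -0.50211862] [ 7.87434314e-03 -5.78251040e+01  2.73674977e+01 -2.85124336e-02
  2.59928984e-04 -1.09202482e-06]
wrist [315.05956121 245.62410956] [315.07764698 275.23598903]
side [261.07084419 312.41807499] [260.17913202 303.5462985 ]
scene [395.67872063 250.57985248] [397.24144417 243.2339325 ]
```

View pics/wrist3c.png

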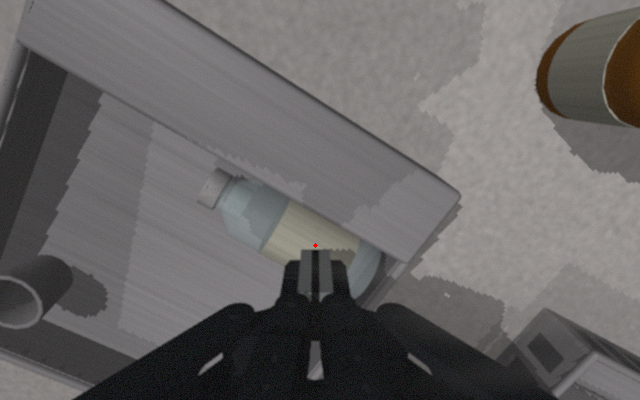

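View pics/side3c.png

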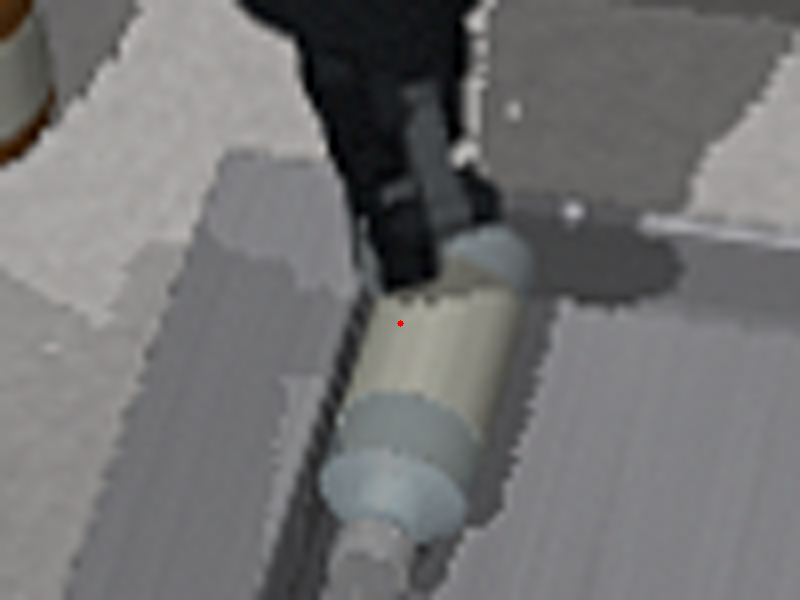

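View pics/scene3c.png

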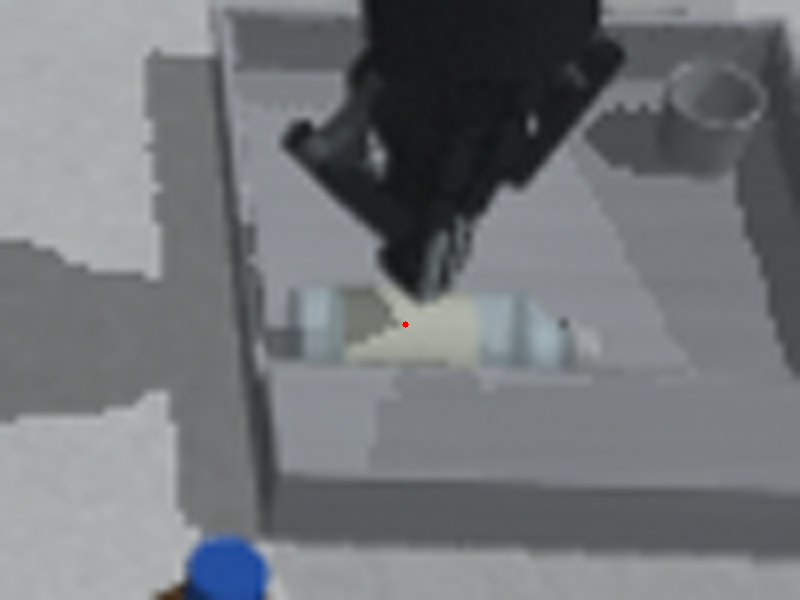

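Emit:
step_arm:
  series:
    - [[0,0,-0.15],0,255]
    - [[0,0,-0.25],0,255]
    - [[0,0,-0.25],0,255]

```text
clock: 4.0
tcp_pos: [0.5914, 0.2646, 0.0374]
orientation: [0.0, 0.944, 0.33, 0.0]
wrist_force: [-0.2, -0.6, 0.1]
finger_gap: 0.0001
```

Emit:
step_arm:
  series:
    - [[0,0,-0.15],0,255]
    - [[0,0,-0.25],0,255]
    - [[0,0,-0.25],0,255]

```text
clock: 4.38
tcp_pos: [0.5913, 0.2646, 0.0348]
orientation: [0.0, 0.944, 0.33, 0.0]
wrist_force: [-0.2, 0.6, -1.1]
finger_gap: -0.0002
```

Emit:
step_arm:
  series:
    - [[0,0,-0.1],0,255]
    - [[0,0,-0.15],0,255]
    - [[0,0,-0.15],0,255]

```text
clock: 4.75
tcp_pos: [0.5913, 0.2646, 0.0332]
orientation: [0.0, 0.944, 0.33, 0.0]
wrist_force: [-0.1, -0.1, 0.4]
finger_gap: 0.0
```

Emit:
step_arm:
  series:
    - [[0,0,-0.1],0,255]
    - [[0,0,-0.15],0,255]
    - [[0,0,-0.15],0,255]

```text
clock: 5.12
tcp_pos: [0.5912, 0.2646, 0.0316]
orientation: [0.0, 0.944, 0.33, 0.0]
wrist_force: [-1.0, -0.4, -1.2]
finger_gap: -0.0
```

```bash
python3 - <<'E'
from h import *
s=env.get_state();t=s['tcp_pos'];print(t,s['wrist_force'])
for n in('side','scene'):
    w=cam(n,n+'4');im=cv2.imread('pics/%s4.png'%n)
    p=proj(w,t)[0];q=proj(w,t+[0,0,.03])[0];print(n,p,q)
    x,y=int(p[0])-40,int(p[1])-40
    im=cv2.resize(im[y:y+60,x:x+80],None,fx=5,fy=5,interpolation=cv2.INTER_CUBIC)
    cv2.circle(im,(int((p[0]-x)*5),int((p[1]-y)*5)),2,(0,0,255),-1)
    if n=='side':A=im
cv2.imwrite('pics/4c.png',np.hstack([A,im]))
E
```

```text
[0.59119913 0.26456746 0.03163213] [-1.04389714 -0.39583384 -1.20448133]
side [261.44724475 314.83592456] [260.5662635  306.05790133]
scene [395.22829353 252.49969616] [396.77435218 245.23047803]
```

View pics/4c.png

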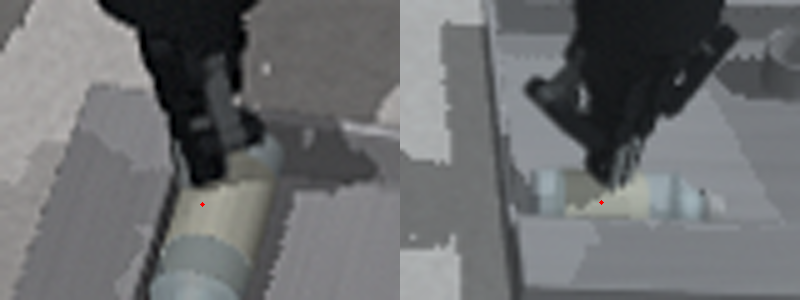

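Emit:
step_arm:
  series:
    - [[0,0,-0.1],0,255]
    - [[0,0,-0.1],0,255]

```text
clock: 5.48
tcp_pos: [0.5912, 0.2646, 0.0306]
orientation: [0.0, 0.944, 0.33, 0.0]
wrist_force: [-0.3, 0.5, -1.0]
finger_gap: -0.0003
```

Emit:
step_arm:
  series:
    - [[0,0,-0.1],0,255]
    - [[0,0,-0.1],0,255]

```text
clock: 5.72
tcp_pos: [0.5911, 0.2645, 0.0294]
orientation: [0.0, 0.944, 0.33, -0.0]
wrist_force: [0.1, -0.0, 0.2]
finger_gap: -0.0
```

```bash
python3 - <<'E'
from h import *
t=env.get_state()['tcp_pos']
for n in('side','scene','wrist'):
    w=cam(n,n+'5');im=cv2.imread('pics/%s5.png'%n)
    p=proj(w,t)[0]
    x,y=int(p[0])-25,int(p[1])-25
    if n=='wrist': x-=20;y-=10
    k=80 if n=='wrist' else 50
    f=400//k
    im=cv2.resize(im[y:y+k,x:x+k],(400,400),interpolation=cv2.INTER_CUBIC)
    cv2.circle(im,(int((p[0]-x)*400/k),int((p[1]-y)*400/k)),2,(0,0,255),-1)
    cv2.imwrite('pics/5%s.png'%n,im)
cv2.imwrite('pics/5c.png',np.hstack([cv2.imread('pics/5side.png'),cv2.imread('pics/5scene.png')]))
E
```

```text
(no output)
```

View pics/5c.png

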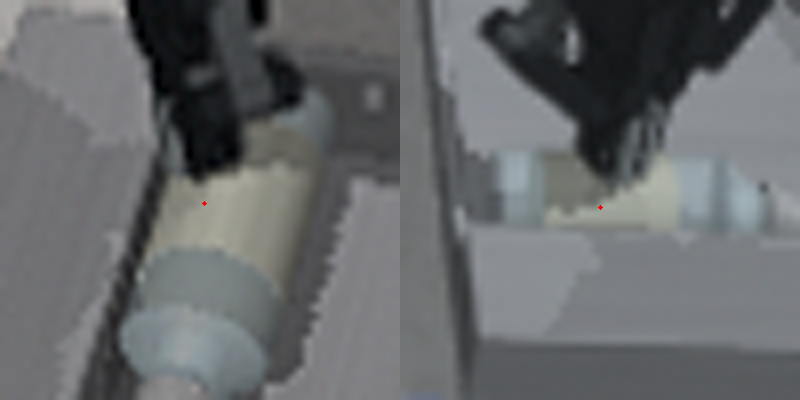

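View pics/5wrist.png

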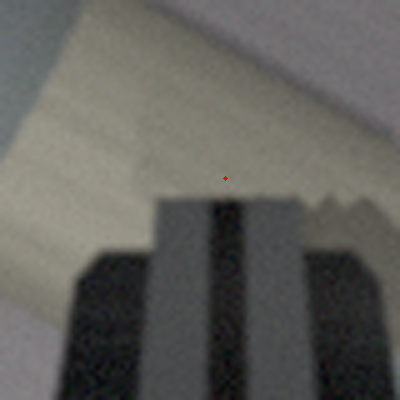

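Emit:
step_arm:
  series:
    - [[0,0,-0.1],0,255]
    - [[0,0,-0.1],0,255]

```text
clock: 6.12
tcp_pos: [0.5911, 0.2645, 0.0285]
orientation: [0.0, 0.944, 0.33, -0.0]
wrist_force: [0.1, 0.3, -0.3]
finger_gap: 0.0002
```

Emit:
step_arm:
  series:
    - [[0,0,-0.1],0,255]
    - [[0,0,-0.1],0,255]

```text
clock: 6.38
tcp_pos: [0.591, 0.2645, 0.0273]
orientation: [0.0, 0.944, 0.33, -0.0]
wrist_force: [0.1, -1.1, -0.0]
finger_gap: 0.0003
```

Emit:
step_arm:
  series:
    - [[0,0,-0.1],0,255]
    - [[0,0,-0.1],0,255]

```text
clock: 6.62
tcp_pos: [0.5909, 0.2644, 0.0262]
orientation: [0.0, 0.944, 0.33, -0.0]
wrist_force: [-1.0, 0.4, -0.1]
finger_gap: -0.0
```

Emit:
step_arm:
  series:
    - [[0,0,-0.1],0,255]
    - [[0,0,-0.1],0,255]

```text
clock: 6.88
tcp_pos: [0.5908, 0.2644, 0.0251]
orientation: [0.0, 0.944, 0.33, -0.0]
wrist_force: [-0.7, 0.1, 0.4]
finger_gap: 0.0
```

```bash
python3 - <<'E'
from h import *
np.set_printoptions(precision=4,suppress=True)
a=cam('scene','scene6');b=cam('side','side6');w=cam('wrist','w6')
t=np.array([.5911,.2645,.0294])
pa=proj(a,t)[0]+[1.9,-2.9];pb=proj(b,t)[0]+[.75,-3.6]
print(tri([(a,pa),(b,pb)])-t)
t=env.get_state()['tcp_pos']
L=[]
for n,r in(('side6',b),('scene6',a)):
    im=cv2.imread('pics/%s.png'%n);p=proj(r,t)[0];x,y=int(p[0])-25,int(p[1])-30
    L.append(cv2.resize(im[y:y+50,x:x+50],(400,400),interpolation=cv2.INTER_CUBIC))
cv2.imwrite('pics/6c.png',np.hstack(L))
E
```

```text
[-0.0016  0.0019  0.013 ]
```

View pics/6c.png

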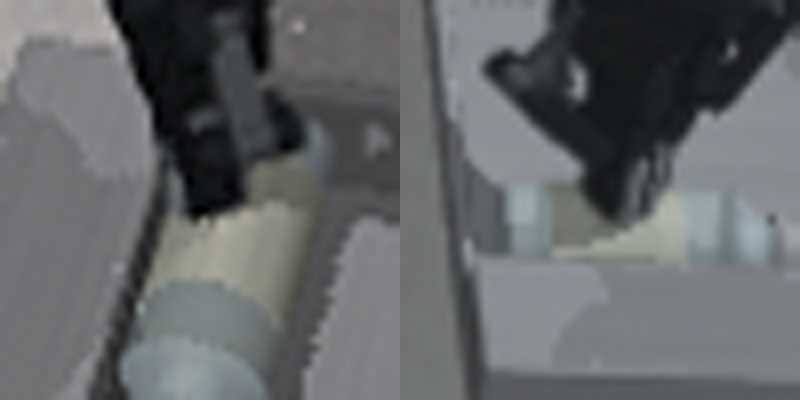

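Emit:
step_arm:
  series:
    - [[0,0,-0.1],0,255]
    - [[0,0,-0.1],0,255]

```text
clock: 7.28
tcp_pos: [0.5908, 0.2645, 0.0241]
orientation: [0.0, 0.944, 0.33, -0.0]
wrist_force: [1.1, 0.1, -0.2]
finger_gap: -0.0002
```

Emit:
step_arm:
  series:
    - [[0,0,-0.1],0,255]
    - [[0,0,-0.1],0,255]

```text
clock: 7.52
tcp_pos: [0.5907, 0.2644, 0.023]
orientation: [0.0, 0.944, 0.33, -0.001]
wrist_force: [-0.5, 0.5, -0.3]
finger_gap: 0.0003
```

```bash
cat > look.py <<'E'
from h import *
import sys
def look(tag,hw=25):
    t=env.get_state()['tcp_pos'];L=[]
    for n in('side','scene'):
        r=cam(n,n+tag)
        im=cv2.imread('pics/%s.png'%(n+tag));p=proj(r,t)[0];x,y=int(p[0])-hw,int(p[1])-hw-5
        L.append(cv2.resize(im[y:y+2*hw,x:x+2*hw],(400,400),interpolation=cv2.INTER_CUBIC))
    r=cam('wrist','w'+tag)
    cv2.imwrite('pics/%sc.png'%tag,np.hstack(L))
look(sys.argv[1],int(sys.argv[2]))
E
python3 look.py 7 25
```

```text
(no output)
```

View pics/7c.png

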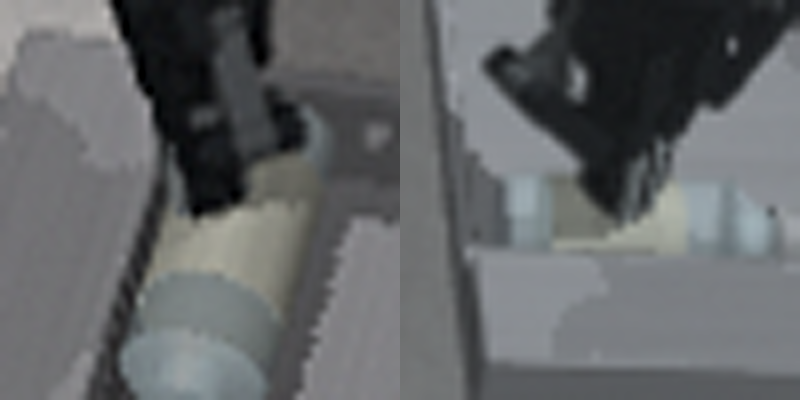

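View pics/w7.png

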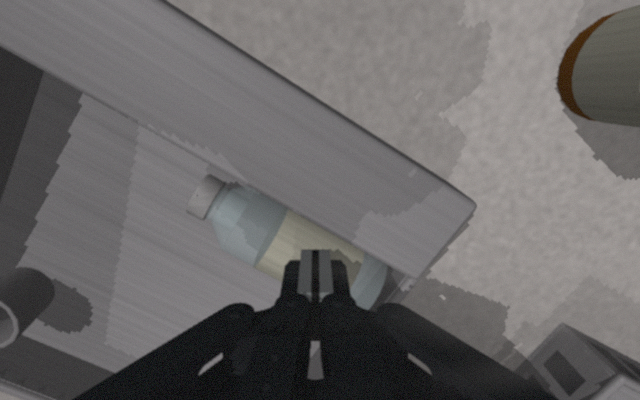

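Emit:
step_arm:
  series:
    - [[0,0,-0.1],0,255]
    - [[0,0,-0.1],0,255]

```text
clock: 7.92
tcp_pos: [0.5907, 0.2644, 0.022]
orientation: [0.0, 0.944, 0.33, -0.001]
wrist_force: [0.7, 0.2, 0.5]
finger_gap: 0.0001
```

Emit:
step_arm:
  series:
    - [[0,0,-0.1],0,255]
    - [[0,0,-0.1],0,255]

```text
clock: 8.18
tcp_pos: [0.5911, 0.2645, 0.0213]
orientation: [0.0, 0.944, 0.33, -0.0]
wrist_force: [0.3, 0.0, 1.5]
finger_gap: 0.0001
```

```bash
python3 look.py 8 20
```

```text
(no output)
```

View pics/8c.png

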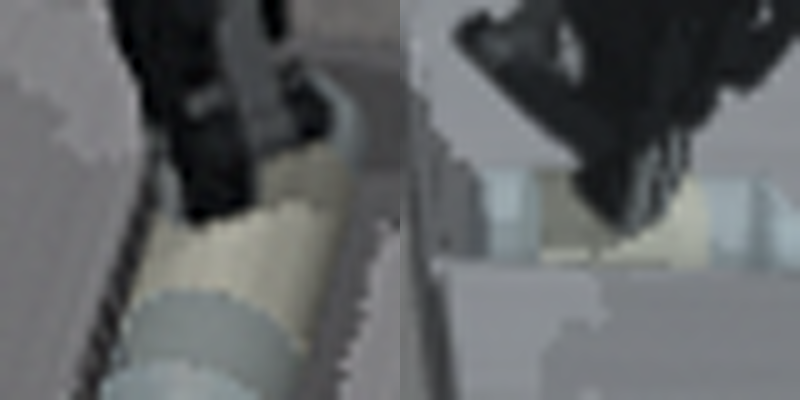

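Emit:
step_arm:
  series:
    - [[0,0,-0.1],0,255]
    - [[0,0,-0.1],0,255]

```text
clock: 8.57
tcp_pos: [0.5919, 0.2646, 0.0212]
orientation: [0.0, 0.944, 0.33, 0.001]
wrist_force: [1.0, -0.0, 5.1]
finger_gap: -0.0001
```

Emit:
step_arm:
  series:
    - [[-0.4,-0.05,-0.1],0,255]
    - [[-0.9,-0.12,-0.1],0,255]
    - [[-1.5,-0.2,-0.1],0,255]
    - [[-2.0,-0.28,-0.1],0,255]
    - [[-2.4,-0.33,-0.1],0,255]

```text
clock: 9.2
tcp_pos: [0.5686, 0.2617, 0.0212]
orientation: [0.0, 0.944, 0.33, 0.002]
wrist_force: [-1.5, 1.1, 4.9]
finger_gap: 0.0003
```

```bash
python3 look.py 9 30
```

```text
(no output)
```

View pics/9c.png

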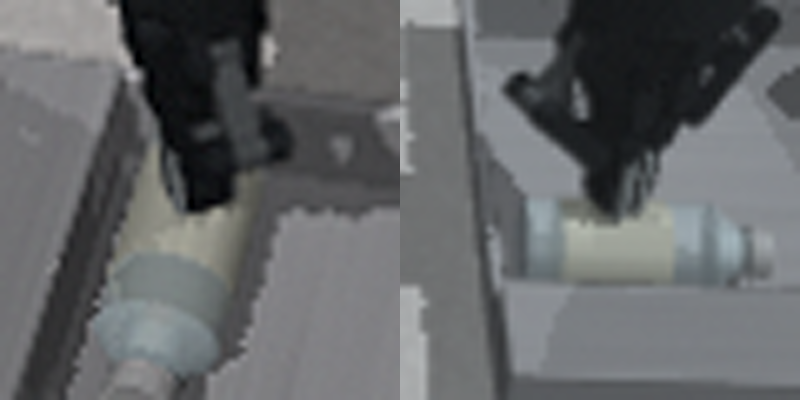

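View pics/w9.png

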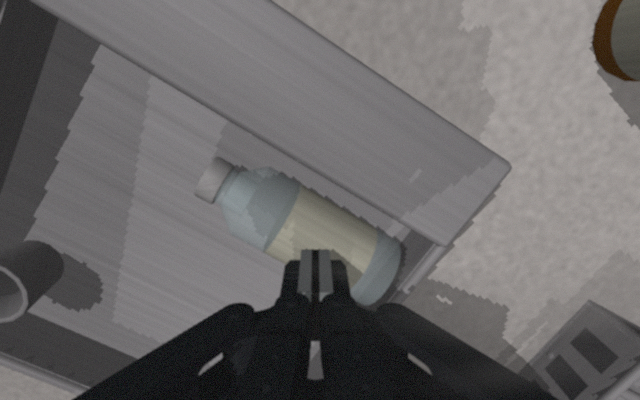

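Emit:
step_arm:
  series:
    - [[0,0,0.5],0,255]
    - [[0.8,0.11,0.6],0,255]
    - [[1.4,0.2,0.5],0,255]
    - [[1.4,0.2,0.1],0,255]
    - [[1.4,0.2,-0.05],0,255]

```text
clock: 9.98
tcp_pos: [0.5832, 0.2637, 0.021]
orientation: [0.0, 0.944, 0.33, 0.002]
wrist_force: [0.4, -0.4, 7.2]
finger_gap: 0.0002
```

Emit:
step_arm:
  series:
    - [[0,0,-0.1],0,255]
    - [[0,0,-0.1],0,255]

```text
clock: 10.22
tcp_pos: [0.5843, 0.2639, 0.021]
orientation: [0.0, 0.944, 0.33, 0.003]
wrist_force: [0.4, -0.1, 5.7]
finger_gap: 0.0001
```

Emit:
step_arm:
  series:
    - [[-0.5,-0.07,-0.1],0,255]
    - [[-1.2,-0.17,-0.1],0,255]
    - [[-2.0,-0.28,-0.1],0,255]
    - [[-2.7,-0.38,-0.1],0,255]
    - [[-3.2,-0.45,-0.1],0,255]

```text
clock: 10.85
tcp_pos: [0.553, 0.2599, 0.0212]
orientation: [0.0, 0.944, 0.33, 0.005]
wrist_force: [0.7, 0.6, 5.4]
finger_gap: 0.0001
```

Emit:
step_arm:
  series:
    - [[0,0,0.5],0,255]
    - [[0.8,0.11,0.6],0,255]
    - [[1.4,0.2,0.5],0,255]
    - [[1.4,0.2,0.1],0,255]
    - [[1.4,0.2,-0.1],0,255]

```text
clock: 11.48
tcp_pos: [0.5683, 0.2621, 0.0208]
orientation: [0.0, 0.944, 0.33, 0.006]
wrist_force: [0.3, -0.2, 11.6]
finger_gap: 0.0001
```

```bash
python3 look.py 10 30
```

```text
(no output)
```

View pics/10c.png

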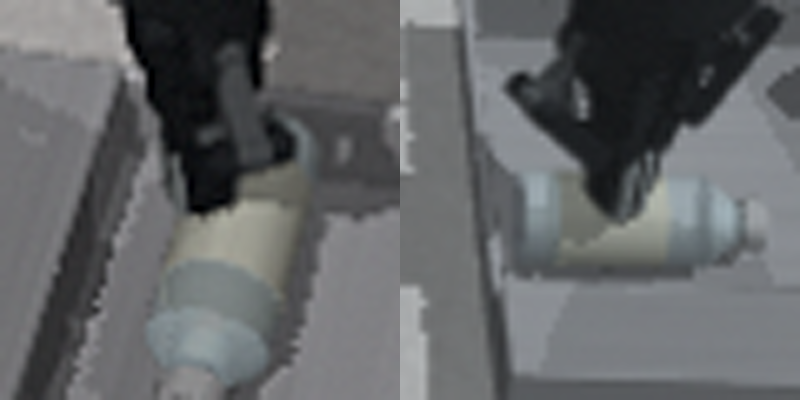

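View pics/w10.png

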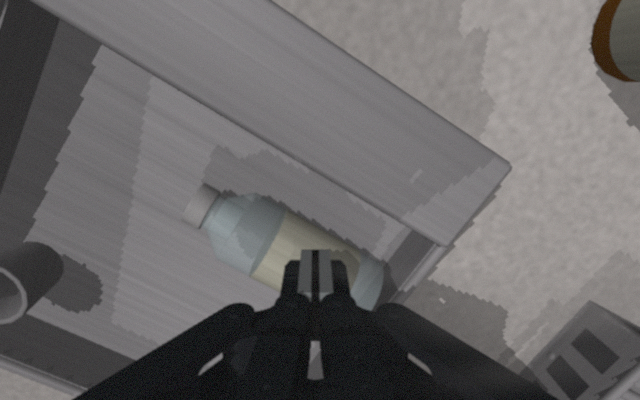

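Emit:
step_arm:
  series:
    - [[-0.5,-0.07,-0.05],0,255]
    - [[-1.2,-0.17,-0.07],0,255]
    - [[-2.0,-0.28,-0.08],0,255]
    - [[-2.6,-0.37,-0.1],0,255]
    - [[-3.0,-0.43,-0.1],0,255]

```text
clock: 12.25
tcp_pos: [0.539, 0.2584, 0.0212]
orientation: [0.0, 0.944, 0.33, 0.007]
wrist_force: [0.0, 1.2, 6.8]
finger_gap: 0.0001
```

Emit:
step_arm:
  series:
    - [[0,0,0],0,255]
    - [[0,0,0.5],0,255]
    - [[0,0,4],0.2,255]
    - [[0,0,8],0.4,200]
    - [[0,0,12],0.5,0]

```text
clock: 12.88
tcp_pos: [0.5386, 0.2581, 0.1419]
orientation: [-0.002, 0.831, 0.556, 0.006]
wrist_force: [0.1, 0.6, 0.7]
finger_gap: 0.0352
```

Emit:
step_arm:
  series:
    - [[0,0,0],0.18,60]
    - [[0,0,0],0.36,60]
    - [[0,0,0],0.53,60]
    - [[0,0,0],0.53,60]

```text
clock: 13.38
tcp_pos: [0.5385, 0.258, 0.1416]
orientation: [-0.004, 0.658, 0.753, 0.005]
wrist_force: [0.7, 0.0, 0.3]
finger_gap: 0.0654
```

```bash
python3 look.py 11 35; python3 -c "
from h import *
s=env.get_state();print(s['orientation'],s['joint_pos'],s['tcp_pos'])"
```

```text
[-0.00348899  0.65790477  0.75307297  0.00549854] [ 0.30609059  0.37588915 -0.02966637  1.15947342  0.01167772  1.74222778] [0.53850769 0.25803466 0.14165905]
```

View pics/w11.png

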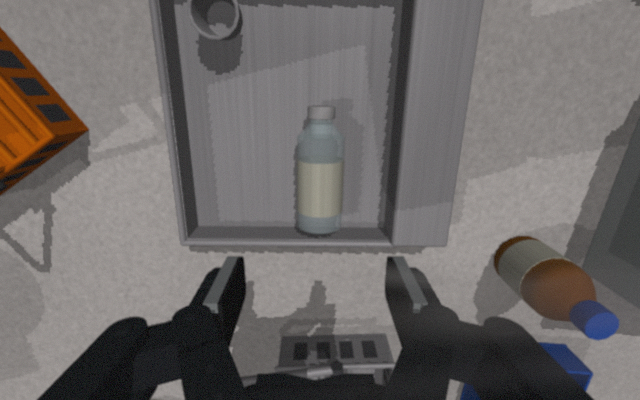

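View pics/11c.png

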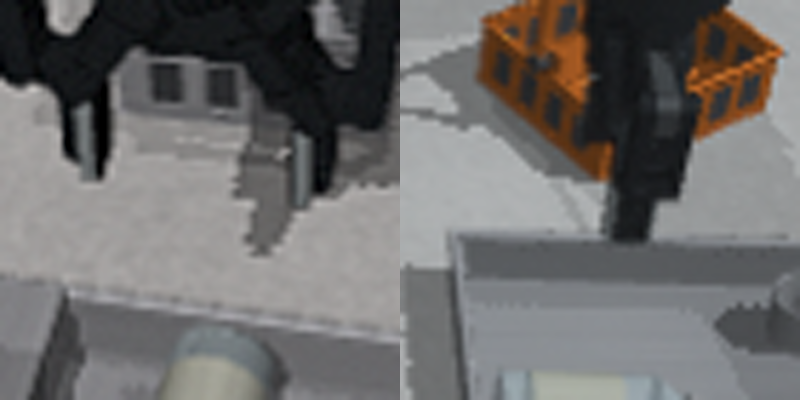

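```bash
python3 - <<'E'
from h import *
np.set_printoptions(precision=4,suppress=True)
w=cam('wrist');t=env.get_state()['tcp_pos']
b=onz(w,(319.5,236),.024);c=onz(w,(321,106),.024);print(b,c,np.linalg.norm(c-b),np.arctan2(-(c-b)[0],(c-b)[1]))
u=c-b;u/=np.linalg.norm(u)
# silhouettes of label
for v in(160,210): print(v,[onz(w,(x,v),.024) for x in(297,343)])
print('proj tcp',proj(w,t), proj(w,t+[0,0,.02]))
s=env.get_state()['orientation'];print(2*np.arctan2(s[2],s[1])-np.pi/2)
# tip pixel rays at plane y=tcp y
for p in((243,257),(387,257),(216,305),(412,305)):
    o,d=ray(w,p)
    print([o+d*(z-o[2])/d[2]-t for z in(t[2],t[2]+.013,t[2]+.023,t[2]+.03)])
E
```

```text
[0.5503 0.2105 0.024 ] [0.5355 0.3261 0.024 ] 0.11654378214951856 0.12726549910410587
160 [array([0.5212, 0.279 , 0.024 ]), array([0.5605, 0.2842, 0.024 ])]
210 [array([0.5265, 0.2333, 0.024 ]), array([0.5678, 0.2388, 0.024 ])]
proj tcp [[313.8689 244.9687]] [[313.9053 263.0833]]
0.13528726480608366
[array([-0.038 , -0.0124, -0.    ]), array([-0.0359, -0.0051,  0.013 ]), array([-0.0343,  0.0005,  0.023 ]), array([-0.0331,  0.0044,  0.03  ])]
[array([ 0.0413, -0.0019,  0.    ]), array([0.0372, 0.0045, 0.013 ]), array([0.0341, 0.0095, 0.023 ]), array([0.0319, 0.013 , 0.03  ])]
[array([-0.0514, -0.0456,  0.    ]), array([-0.0483, -0.0357,  0.013 ]), array([-0.0458, -0.0281,  0.023 ]), array([-0.0441, -0.0228,  0.03  ])]
[array([ 0.0619, -0.0307,  0.    ]), array([ 0.0562, -0.022 ,  0.013 ]), array([ 0.0518, -0.0153,  0.023 ]), array([ 0.0488, -0.0106,  0.03  ])]
```

Emit:
step_arm:
  series:
    - [[0.55,0.3,-4],0,60]
    - [[0.55,0.3,-8],0,60]
    - [[0.55,0.3,-10],0,60]
    - [[0.55,0.3,-11],0,60]
    - [[0.55,0.3,-11],0,60]

```text
clock: 14.2
tcp_pos: [0.5438, 0.261, 0.0314]
orientation: [-0.004, 0.658, 0.753, 0.005]
wrist_force: [-0.2, 0.3, 0.1]
finger_gap: 0.0653
```

```bash
python3 look.py 12 35
```

```text
(no output)
```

View pics/w12.png

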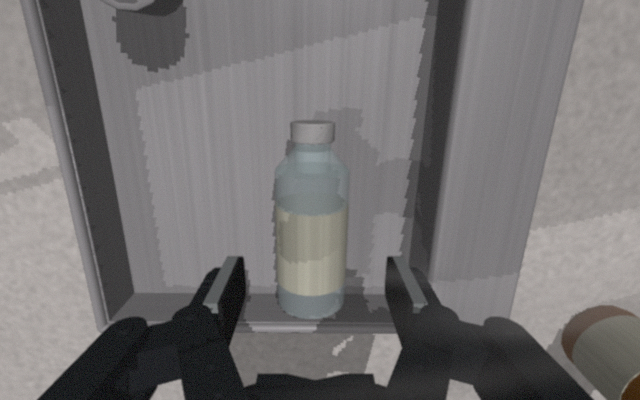

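View pics/12c.png

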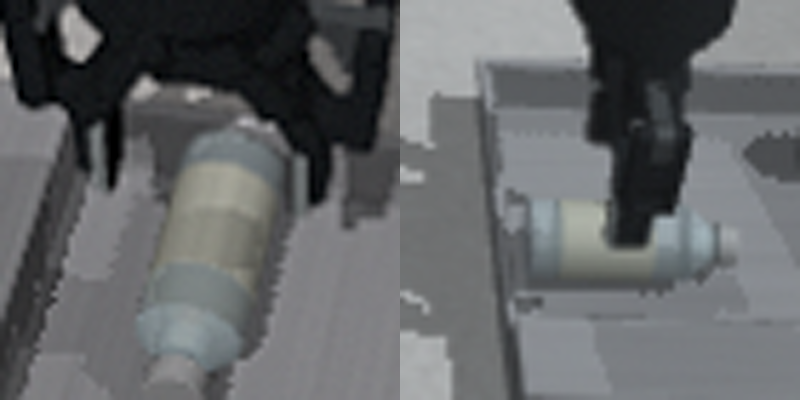

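Emit:
step_arm:
  series:
    - [[-0.15,-0.1,-0.6],0,60]
    - [[-0.15,-0.1,-1.2],0,60]
    - [[-0.15,-0.1,-1.2],0,60]

```text
clock: 14.72
tcp_pos: [0.5429, 0.2602, 0.0203]
orientation: [-0.003, 0.658, 0.753, 0.006]
wrist_force: [-1.2, 0.6, 0.3]
finger_gap: 0.0654
```

```bash
python3 look.py 13 30
```

```text
(no output)
```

View pics/w13.png

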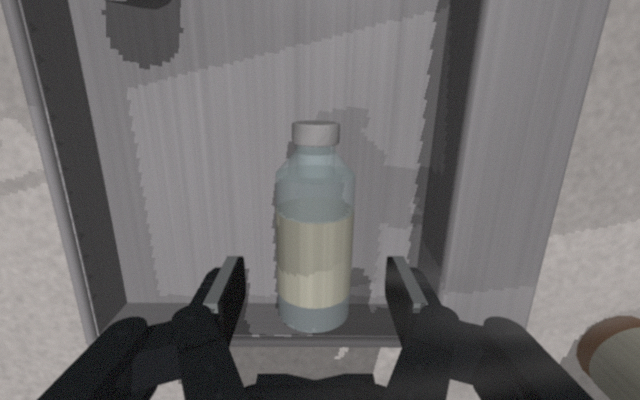

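View pics/13c.png

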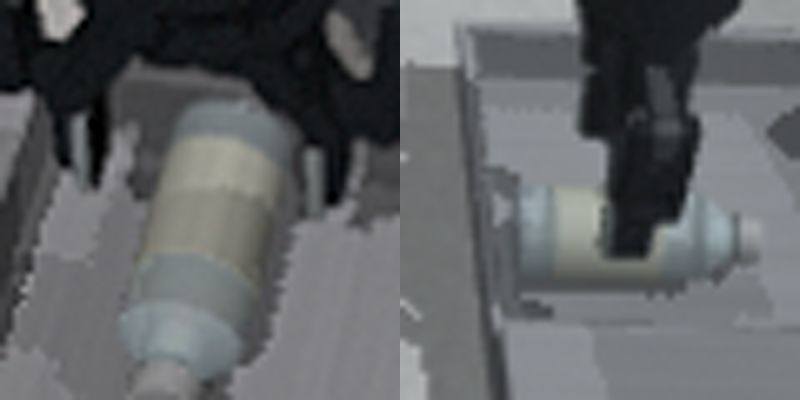

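Emit:
step_arm:
  series:
    - [[0,0,-0.5],0,60]
    - [[0,0,-0.8],0,60]
    - [[0,0,-0.8],0,60]

```text
clock: 15.25
tcp_pos: [0.5431, 0.2603, 0.0125]
orientation: [-0.003, 0.658, 0.753, 0.006]
wrist_force: [-0.3, -0.2, -0.2]
finger_gap: 0.065
```

```bash
python3 look.py 14 30
```

```text
(no output)
```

View pics/14c.png

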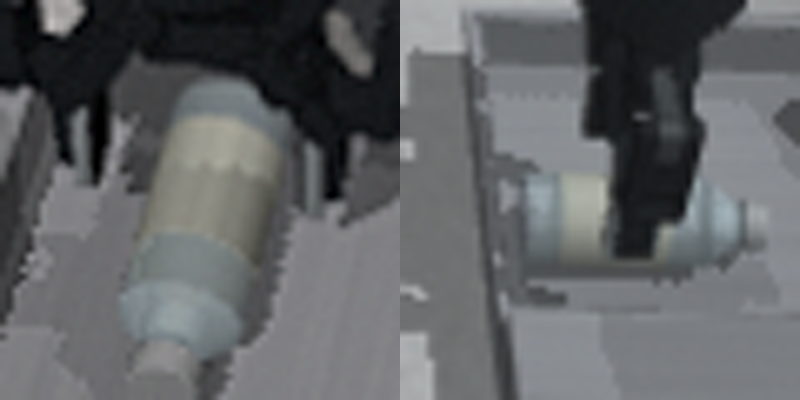

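Emit:
step_arm:
  series:
    - [[0,0,-0.4],0,60]
    - [[0,0,-0.8],0,60]
    - [[0,0,-0.8],0,60]

```text
clock: 15.78
tcp_pos: [0.5431, 0.2603, 0.0044]
orientation: [-0.003, 0.658, 0.753, 0.006]
wrist_force: [0.1, 0.5, -0.3]
finger_gap: 0.0653
```

```bash
python3 look.py 15 30
```

```text
(no output)
```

View pics/15c.png

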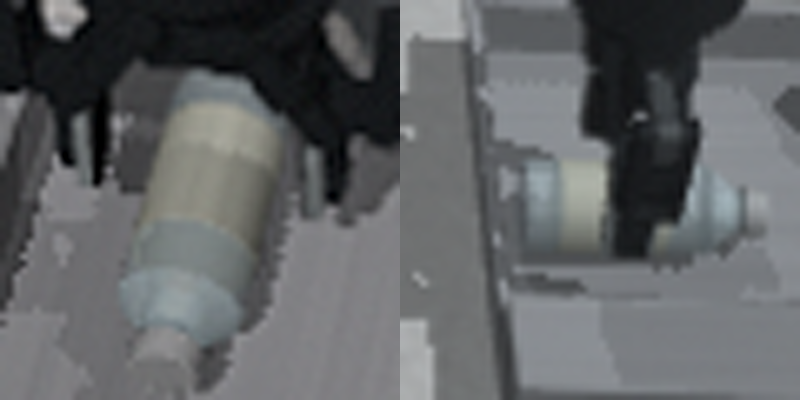

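View pics/w15.png

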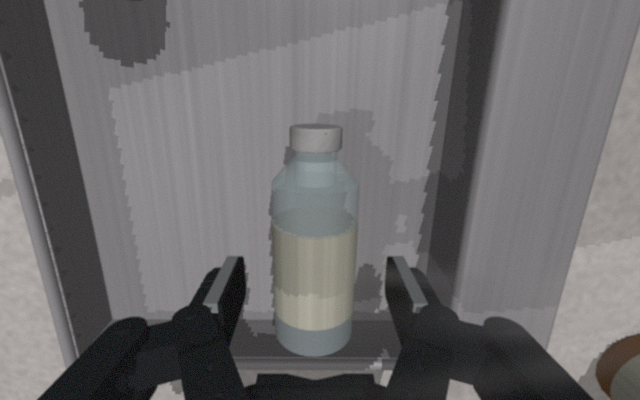

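```bash
python3 - <<'E'
from h import *
np.set_printoptions(precision=4,suppress=True)
a=cam('scene');b=cam('side');t=env.get_state()['tcp_pos'];k=400/60
def px(r,p):
    q=proj(r,t)[0];return (int(q[0])-30+p[0]/k,int(q[1])-35+p[1]/k)
for s,c in (((97,185),(228,257)),((100,185),(250,252)),((90,183),(215,250))):
    T=tri([(a,px(a,c)),(b,px(b,s))]);print(T,T-t)
r=b
for z in(0,.004,.012,.016,.02,.024,.03):
  pass
# floor shadow start, far finger (−x): tip px
print('far finger at z', [(z,onz(b,px(b,(312,215)),z)-t) for z in(.01,.02,.03)])
E
```

```text
[0.5762 0.2678 0.0279] [0.0325 0.0073 0.0228]
[0.5747 0.2742 0.0336] [0.031  0.0138 0.0285]
[0.577  0.2647 0.0289] [0.0333 0.0043 0.0238]
far finger at z [(0.01, array([-0.0327, -0.0145,  0.0049])), (0.02, array([-0.0351, -0.0075,  0.0149])), (0.03, array([-0.0375, -0.0006,  0.0249]))]
```

Emit:
step_arm:
  series:
    - [[0,0,-0.4],0,60]
    - [[0,0,-0.8],0,60]
    - [[0,0,-0.9],0,60]
    - [[0,0,-0.9],0,60]

```text
clock: 16.52
tcp_pos: [0.5435, 0.2604, -0.0042]
orientation: [-0.003, 0.658, 0.753, 0.006]
wrist_force: [0.4, 0.4, -0.2]
finger_gap: 0.0652
```

```bash
python3 look.py 16 30
```

```text
(no output)
```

View pics/16c.png

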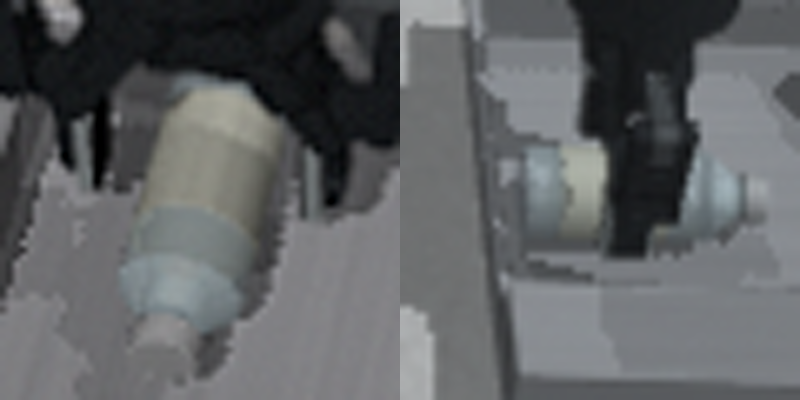

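Emit:
step_arm:
  series:
    - [[0,0,-0.4],0,60]
    - [[0,0,-0.4],0,80]
    - [[0,0,-0.4],0,100]
    - [[0,0,-0.4],0,110]
    - [[0,0,-0.4],0,120]
  newtons: 25

```text
clock: 17.3
tcp_pos: [0.5438, 0.2605, -0.0078]
orientation: [-0.003, 0.658, 0.753, 0.007]
wrist_force: [-0.6, 1.1, -0.0]
finger_gap: 0.0453
```

Emit:
step_arm:
  series:
    - [[0,0,0],0,140]
    - [[0,0,0],0,160]
    - [[0,0,0],0,160]
  newtons: 25

```text
clock: 17.68
tcp_pos: [0.5438, 0.2605, -0.0076]
orientation: [-0.003, 0.658, 0.753, 0.007]
wrist_force: [-0.7, 0.1, 3.4]
finger_gap: 0.039
```

```bash
python3 look.py 17 30
```

```text
(no output)
```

View pics/17c.png

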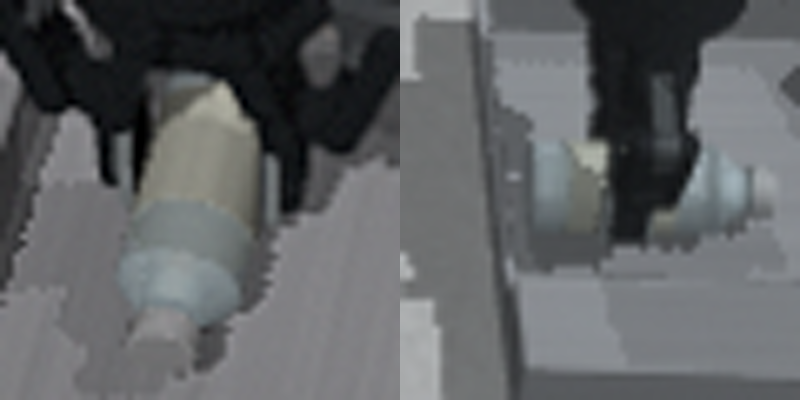

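View pics/w17.png

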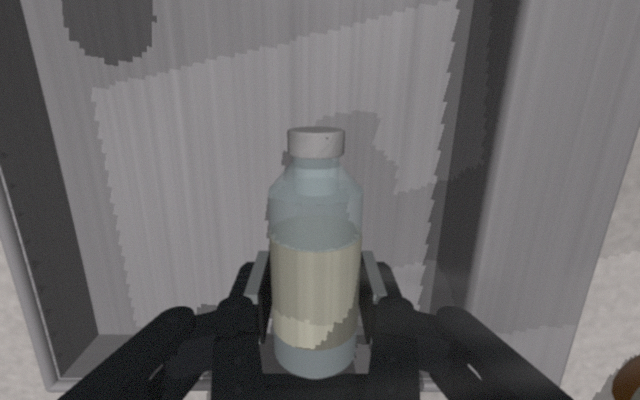

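Emit:
step_arm:
  series:
    - [[0,0,0],0,95]
    - [[0,0,-0.2],0,95]
    - [[0,0,-0.5],0,95]
    - [[0,0,-0.5],0,120]
    - [[0,0,-0.5],0,150]
  newtons: 25

```text
clock: 18.45
tcp_pos: [0.5437, 0.2604, -0.0127]
orientation: [-0.003, 0.658, 0.753, 0.007]
wrist_force: [0.5, -0.0, -1.9]
finger_gap: 0.0391
```

Emit:
step_arm:
  series:
    - [[0,0,0],0,160]
    - [[0,0,0],0,170]
  newtons: 30

```text
clock: 18.7
tcp_pos: [0.5436, 0.2605, -0.0127]
orientation: [-0.003, 0.658, 0.753, 0.007]
wrist_force: [-0.7, -0.3, -0.6]
finger_gap: 0.0388
```

Emit:
step_arm:
  series:
    - [[0,0,0.2],0,170]
    - [[0,0,0.5],0,170]
    - [[0,0,0.8],0,170]

```text
clock: 19.08
tcp_pos: [0.5437, 0.2604, -0.0045]
orientation: [-0.003, 0.658, 0.753, 0.007]
wrist_force: [0.1, -0.3, -1.8]
finger_gap: 0.039
```

Emit:
step_arm:
  series:
    - [[0,0,5],0,170]
    - [[0,0,10],0,170]
    - [[1.0,-5,12],0.04,170]
    - [[2.2,-11,12],0.04,170]
    - [[3.4,-16.5,12],0.04,170]

```text
clock: 19.7
tcp_pos: [0.5782, 0.094, 0.1165]
orientation: [-0.002, 0.642, 0.766, 0.007]
wrist_force: [0.0, -0.6, -1.8]
finger_gap: 0.0386
```

Emit:
step_arm:
  series:
    - [[0.7,-4,0],0,170]
    - [[1.4,-7,0],0,170]
    - [[1.9,-8.8,0],0,170]
    - [[1.9,-8.8,0],0,170]
    - [[1.9,-8.8,0],0,170]

```text
clock: 20.32
tcp_pos: [0.5969, 0.007, 0.1164]
orientation: [-0.003, 0.642, 0.767, 0.007]
wrist_force: [-0.2, 0.1, -1.1]
finger_gap: 0.0388
```

```bash
python3 look.py 18 50
```

```text
(no output)
```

View pics/18c.png

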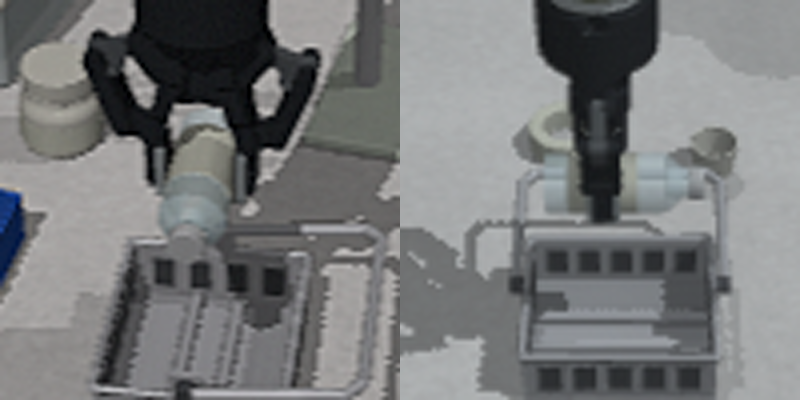

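View pics/w18.png

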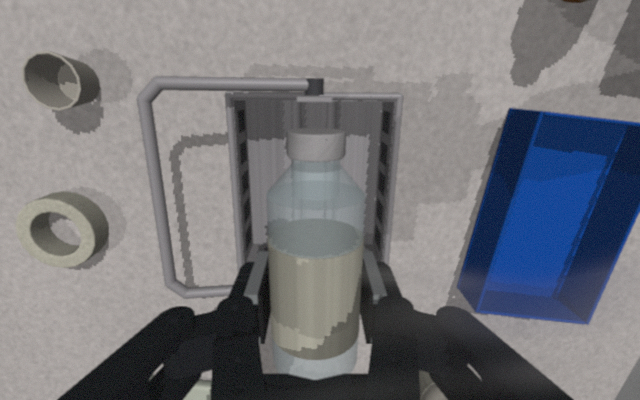

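```bash
python3 - <<'E'
from h import *
np.set_printoptions(precision=4,suppress=True)
w=cam('wrist');t=env.get_state()['tcp_pos'];s=env.get_state()['orientation'];print(t,'yaw',2*np.arctan2(s[2],s[1])-np.pi/2)
l=onz(w,(229,97),.045);r=onz(w,(401,97),.045);print('rim++ mid',(l+r)/2,np.linalg.norm(l-r),np.arctan2((r-l)[1],(r-l)[0]))
p=onz(w,(315,86),.055);print('pin+',p)
z=t[2]+.0367
c=onz(w,(317,131),z);print('cap end',c)
bl=[onz(w,x,z) for x in((269,300),(361,300))];print('body',bl)
y=np.array([-.174,.985])
m=(l+r)/2; cb=m[:2]-y*.067; print('basket c via rim',cb,'pin',p[:2]-y*.0725)
print('bottle c via cap',c[:2]-y*.053)
E
```

```text
[0.597  0.0071 0.1165] yaw 0.17742139896568232
rim++ mid [0.585  0.0822 0.045 ] 0.1169686171581908 0.17607172645553923
pin+ [0.5835 0.0892 0.055 ]
cap end [0.5864 0.0726 0.1532]
body [array([ 0.5784, -0.0056,  0.1532]), array([0.6195, 0.0015, 0.1532])]
basket c via rim [0.5966 0.0162] pin [0.5961 0.0178]
bottle c via cap [0.5957 0.0203]
```

Emit:
step_arm:
  series:
    - [[0.1,-0.3,-3.5],0,170]
    - [[0.1,-0.3,-7],0,170]
    - [[0.1,-0.3,-9.5],0,170]
    - [[0.1,-0.3,-11],0,170]
    - [[0.1,-0.3,-11.8],0,170]

```text
clock: 21.15
tcp_pos: [0.5978, 0.0045, -0.002]
orientation: [-0.003, 0.641, 0.767, 0.007]
wrist_force: [1.0, 0.1, -0.6]
finger_gap: 0.0391
```

```bash
python3 look.py 19 35
```

```text
(no output)
```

View pics/19c.png

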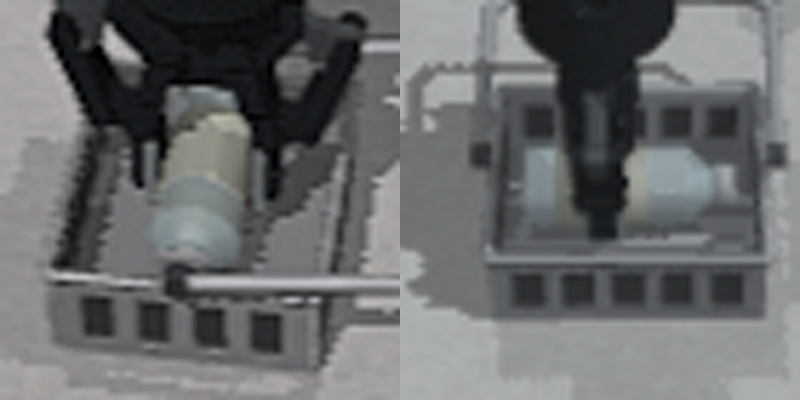

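View pics/w19.png

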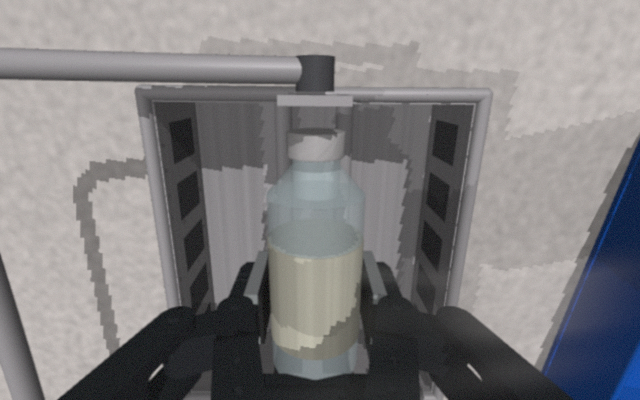

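Bottle over the rib gap, centred (wrist: cap at 316, pin at 316). Lowering the last 8 mm.

Emit:
step_arm:
  series:
    - [[0,0,-0.3],0,170]
    - [[0,0,-0.6],0,170]
    - [[0,0,-0.7],0,170]

```text
clock: 21.68
tcp_pos: [0.5984, 0.0042, -0.008]
orientation: [-0.002, 0.642, 0.767, 0.007]
wrist_force: [0.4, 0.3, -1.2]
finger_gap: 0.0389
```

Emit:
step_arm:
  series:
    - [[0,0,-0.1],0,170]
    - [[0,0,-0.1],0,170]

```text
clock: 21.92
tcp_pos: [0.5983, 0.0042, -0.0091]
orientation: [-0.002, 0.642, 0.767, 0.007]
wrist_force: [-0.1, 0.5, -1.9]
finger_gap: 0.0392
```

Emit:
step_arm:
  series:
    - [[0,0,-0.1],0,170]
    - [[0,0,-0.1],0,170]

```text
clock: 22.18
tcp_pos: [0.5985, 0.0041, -0.0093]
orientation: [-0.002, 0.642, 0.767, 0.007]
wrist_force: [-1.3, 0.4, 5.2]
finger_gap: 0.0388
```

Emit:
step_arm:
  series:
    - [[0,0,-0.1],0,170]
    - [[0,0,-0.1],0,170]

```text
clock: 22.42
tcp_pos: [0.5985, 0.0041, -0.0093]
orientation: [-0.002, 0.642, 0.767, 0.007]
wrist_force: [-4.0, -0.6, 6.9]
finger_gap: 0.039
```

Emit:
step_arm:
  series:
    - [[0,0,0.05],0,130]
    - [[0,0,0.05],0,110]
    - [[0,0,0.05],0,90]
    - [[0,0,0.05],0,80]
    - [[0,0,0.05],0,75]

```text
clock: 23.05
tcp_pos: [0.5985, 0.0041, -0.0089]
orientation: [-0.002, 0.642, 0.767, 0.007]
wrist_force: [1.0, 0.1, 0.2]
finger_gap: 0.0602
```

Emit:
step_arm:
  series:
    - [[0,0,1.5],0,75]
    - [[0,0,5],0,75]
    - [[0,0,10],0,75]
    - [[0,0,15],0,120]
    - [[-4,-1,18],0,150]

```text
clock: 23.68
tcp_pos: [0.5615, -0.0061, 0.1751]
orientation: [0.001, 0.641, 0.767, 0.009]
wrist_force: [0.5, 0.9, 0.3]
finger_gap: 0.0354
```

```bash
python3 look.py 20 50
```

```text
(no output)
```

View pics/w20.png

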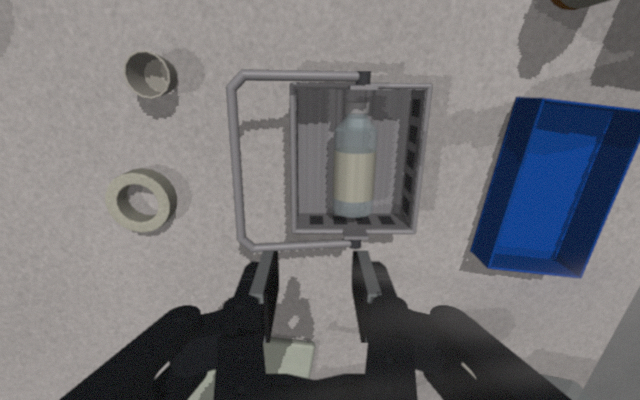

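View pics/scene20.png

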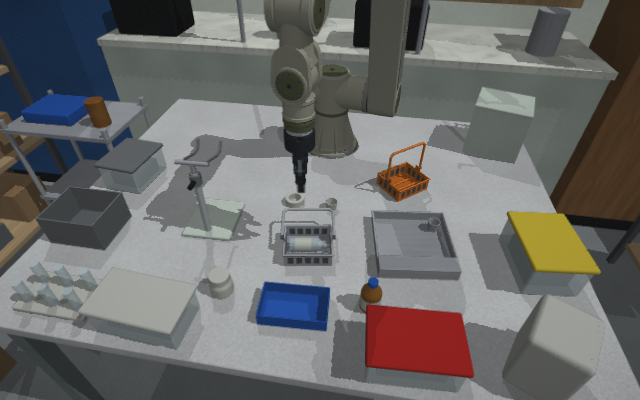

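```bash
python3 - <<'E'
from h import *
np.set_printoptions(precision=4,suppress=True)
w=cam('wrist');t=env.get_state()['tcp_pos'];s=env.get_state()['orientation'];print(t,'yaw',2*np.arctan2(s[2],s[1])-np.pi/2)
p=onz(w,(234,82),.068);q=onz(w,(241.5,245),.068);print(p,q,(p+q)/2,np.linalg.norm(p-q),np.arctan2(-(p-q)[0],(p-q)[1]))
a=onz(w,(363,76),.055);b=onz(w,(356,243),.055);print('pins',a,b,(a+b)/2,np.linalg.norm(a-b),np.arctan2(-(a-b)[0],(a-b)[1]))
E
```

```text
[ 0.559  -0.006   0.1729] yaw 0.1771066599596487
[0.4849 0.0679 0.068 ] [ 0.5052 -0.0687  0.068 ] [ 0.495  -0.0004  0.068 ] 0.13809113957744495 0.14771808003695658
pins [0.5833 0.0902 0.055 ] [ 0.6093 -0.0554  0.055 ] [0.5963 0.0174 0.055 ] 0.14794213324818725 0.17673032159893506
```

Emit:
step_arm:
  series:
    - [[-3,0.3,-2],0,110]
    - [[-6.45,0.55,-5],0,110]
    - [[-6.45,0.55,-8],0,110]
    - [[-6.45,0.55,-9.5],0,110]
    - [[-6.45,0.55,-10],0,110]

```text
clock: 24.5
tcp_pos: [0.4945, -0.0004, 0.0718]
orientation: [-0.001, 0.642, 0.767, 0.008]
wrist_force: [-0.4, 0.2, 0.3]
finger_gap: 0.0487
```

```bash
python3 look.py 21 40
```

```text
(no output)
```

View pics/w21.png

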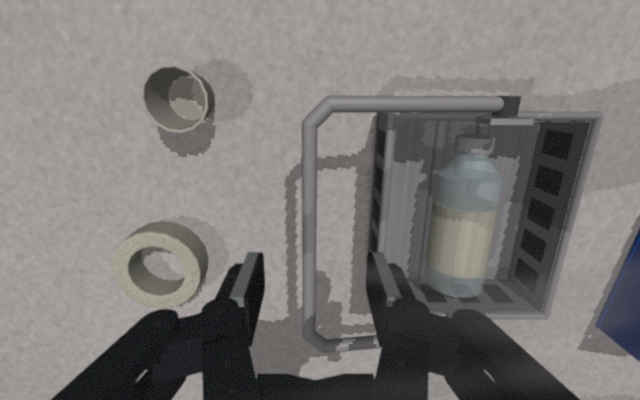

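View pics/21c.png

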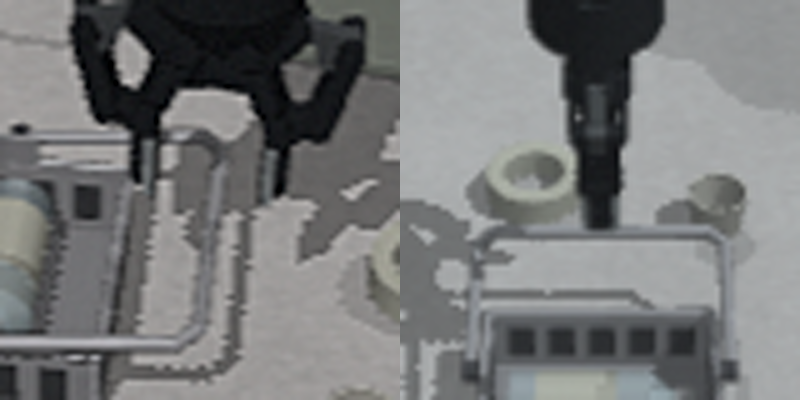

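Emit:
step_arm:
  series:
    - [[-0.15,0,-2],0,110]
    - [[-0.15,0,-3.6],0,110]
    - [[-0.15,0,-4.2],0,130]
    - [[-0.15,0,-4.2],0,160]
    - [[-0.15,0,-4.2],0,190]

```text
clock: 25.28
tcp_pos: [0.4947, -0.0008, 0.032]
orientation: [0.001, 0.642, 0.767, 0.009]
wrist_force: [0.8, -0.3, 0.7]
finger_gap: 0.0219
```

```bash
python3 look.py 22 40
```

```text
(no output)
```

View pics/w22.png

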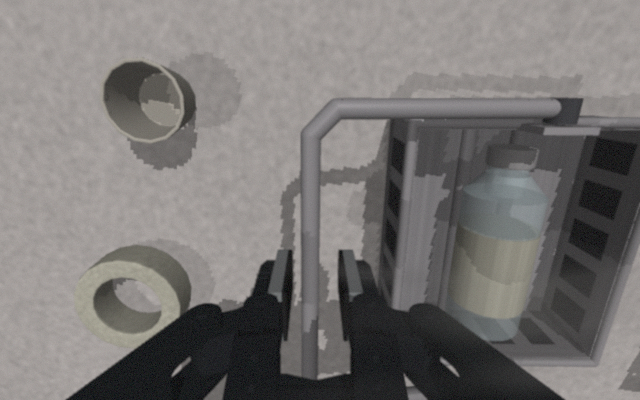

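View pics/22c.png

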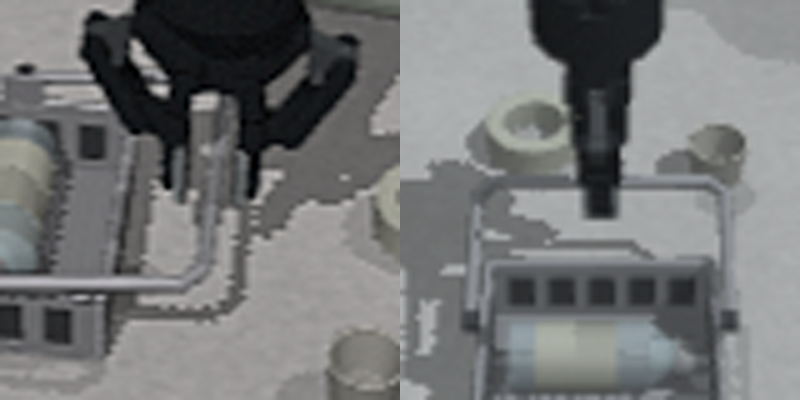

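Emit:
step_arm:
  series:
    - [[-0.1,0,0],0,210]
    - [[-0.1,0,0],0,230]
    - [[-0.1,0,0],0,245]
    - [[-0.1,0,0],0,245]
  newtons: 30

```text
clock: 25.92
tcp_pos: [0.4929, -0.0008, 0.0319]
orientation: [0.0, 0.642, 0.767, 0.008]
wrist_force: [-3.0, -1.0, 4.3]
finger_gap: 0.0067
```

Emit:
step_arm:
  series:
    - [[0.24,0.04,1.3],0,245]
    - [[0.62,0.11,2.56],0,245]
    - [[1.16,0.21,3.75],0,245]
    - [[1.85,0.33,4.87],0,245]
    - [[2.67,0.48,5.9],0,245]

```text
clock: 26.55
tcp_pos: [0.5201, 0.004, 0.0918]
orientation: [0.0, 0.642, 0.767, 0.008]
wrist_force: [-3.3, -2.7, 1.3]
finger_gap: 0.0068
```

```bash
python3 look.py 23 50
```

```text
(no output)
```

View pics/23c.png

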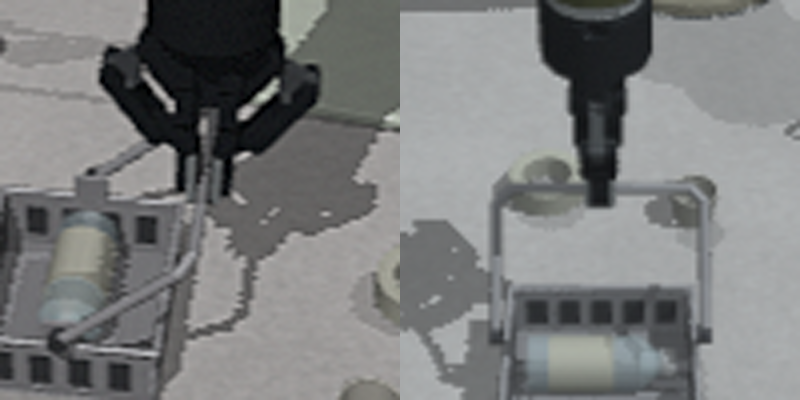

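Emit:
step_arm:
  series:
    - [[0.93,0.16,0.85],0,245]
    - [[2.18,0.39,1.77],0,245]
    - [[3.56,0.63,2.5],0,245]
    - [[5.5,0.98,3.1],0,245]
    - [[7.55,1.35,3.3],0,245]

```text
clock: 27.32
tcp_pos: [0.5977, 0.0176, 0.126]
orientation: [0.002, 0.642, 0.767, 0.01]
wrist_force: [-2.1, -0.6, 1.8]
finger_gap: 0.0067
```

```bash
python3 look.py 24 55
```

```text
(no output)
```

View pics/24c.png

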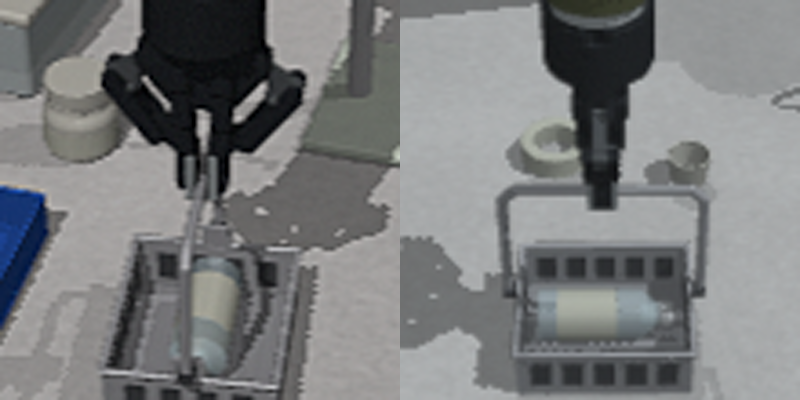

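View pics/w24.png

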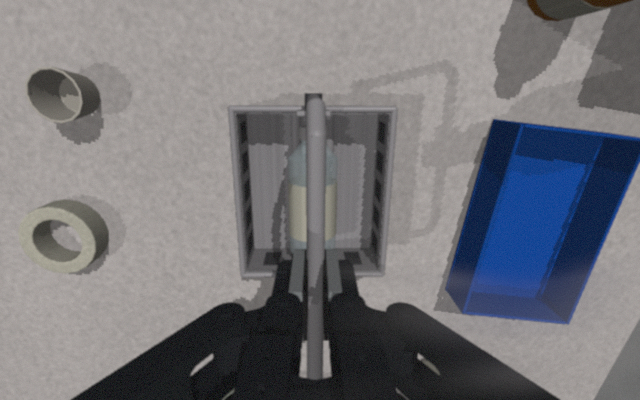

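Emit:
step_arm:
  series:
    - [[0,0,0.5],0,255]
    - [[0,0,1.5],0,255]
    - [[0,0,3],0,255]
    - [[0,0,5],0,255]
    - [[0,0,7],0,255]
  newtons: 45

```text
clock: 28.1
tcp_pos: [0.5984, 0.0177, 0.1969]
orientation: [0.002, 0.641, 0.767, 0.01]
wrist_force: [0.1, 0.3, -5.4]
finger_gap: 0.0059
```

```bash
python3 look.py 25 60
```

```text
(no output)
```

View pics/25c.png

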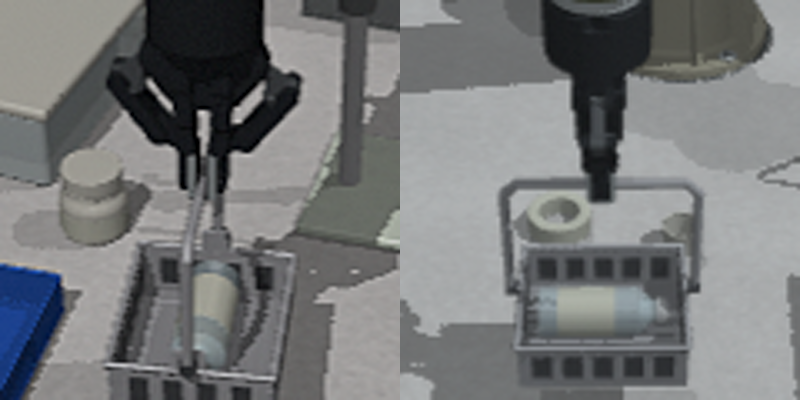

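Emit:
step_arm:
  series:
    - [[-1,0,1.5],0,255]
    - [[-3,-0.8,3],-0.03,255]
    - [[-6,-2,4.5],-0.06,255]
    - [[-9.5,-3.5,5.3],-0.1,255]
    - [[-13,-6,5.3],-0.13,255]

```text
clock: 28.88
tcp_pos: [0.4679, -0.0422, 0.2513]
orientation: [0.005, 0.69, 0.724, 0.011]
wrist_force: [-0.7, -1.0, -4.7]
finger_gap: 0.0059
```

Emit:
step_arm:
  series:
    - [[-3,-3,0],0,255]
    - [[-5,-7,0],0,255]
    - [[-6.5,-11,0],0,255]
    - [[-6.8,-15,0],0,255]
    - [[-6.8,-19,0],0,255]

```text
clock: 29.5
tcp_pos: [0.3986, -0.2329, 0.2519]
orientation: [0.005, 0.69, 0.724, 0.011]
wrist_force: [0.2, -0.2, -4.6]
finger_gap: 0.006
```

Emit:
step_arm:
  series:
    - [[0,-2.5,0],0,255]
    - [[0,-4.5,0],0,255]
    - [[0,-5.8,0],0,255]
    - [[0,-6.3,0],0,255]
    - [[0,-6.3,0],0,255]

```text
clock: 30.12
tcp_pos: [0.3987, -0.2955, 0.2518]
orientation: [0.005, 0.69, 0.724, 0.011]
wrist_force: [-0.1, -0.6, -5.9]
finger_gap: 0.0059
```

```bash
python3 look.py 26 70; python3 -c "
from h import *
s=env.get_state();o=s['orientation'];print(s['tcp_pos'],2*np.arctan2(o[2],o[1])-np.pi/2,o,s['joint_pos'])"
```

```text
[ 0.39867483 -0.2950545   0.25188943] 0.04892445558129532 [0.00463051 0.68954768 0.72413644 0.01135701] [-0.81443852  0.14013841 -0.07093762  1.35168556  0.02317711  0.70752646]
```

View pics/26c.png

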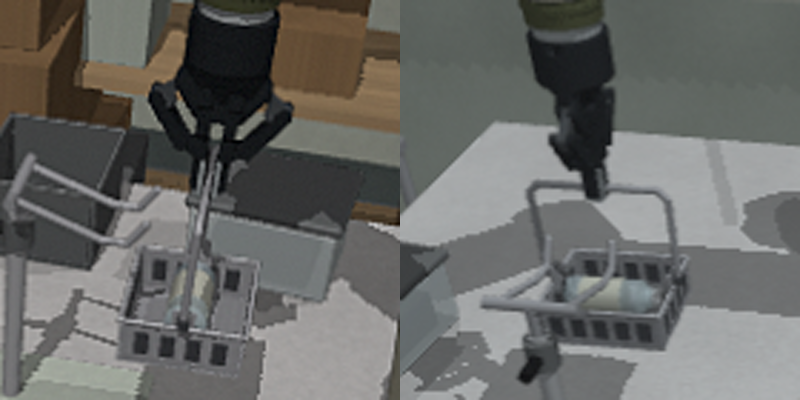

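View pics/w26.png

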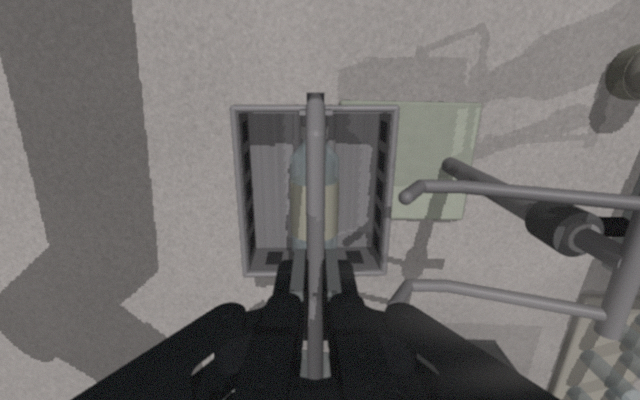

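```bash
python3 - <<'E'
from h import *
np.set_printoptions(precision=4,suppress=True)
a=cam('scene');b=cam('side');w=cam('wrist');t=env.get_state()['tcp_pos'];k=400/140
def px(r,p):
    q=proj(r,t)[0];return (int(q[0])-70+p[0]/k,int(q[1])-75+p[1]/k)
P=[]
for n,ww,s,c in (('+y',(406,196),(149,227),(212,242)),('-y',(405,286),(155,194),(148,239))):
    T=tri([(a,px(a,c)),(b,px(b,s)),(w,ww)]);print(n,T,'ab',tri([(a,px(a,c)),(b,px(b,s))]));P.append(T)
    print([proj(r,T)[0]-q for r,q in((a,px(a,c)),(b,px(b,s)),(w,ww))])
P=np.array(P);d=P[0]-P[1];yaw=np.arctan2(-d[0],d[1]);print('yaw',yaw,'mid',P.mean(0))
seat=P.mean(0)+np.array([.027*np.cos(yaw),.027*np.sin(yaw),-.018]);print('seat',seat)
# bar ends visible in wrist: assume z=t+.036
z=t[2]+.036
for p in((316,97),(316,290),(316,375)): print(onz(w,p,z),onz(w,p,z)-t)
for p in ((700,700),):pass
# column / crossbar
im=cv2.imread('pics/w26.png');cv2.imwrite('pics/w26c.png',cv2.resize(im[140:340,380:640],None,fx=3,fy=3,interpolation=cv2.INTER_CUBIC))
E
```

```text
+y [ 0.4438 -0.2657  0.2502] ab [ 0.4415 -0.2673  0.2486]
[array([0.2551, 0.16  ]), array([-0.8182, -0.5917]), array([-4.7337,  0.0457])]
-y [ 0.451  -0.3267  0.2499] ab [ 0.4474 -0.3331  0.2477]
[array([1.7681, 0.7247]), array([-1.386 , -0.3856]), array([-5.0212,  8.6167])]
yaw 0.11673229155708428 mid [ 0.4474 -0.2962  0.2501]
seat [ 0.4742 -0.2931  0.2321]
[ 0.3951 -0.2166  0.288 ] [-0.0036  0.0789  0.036 ]
[ 0.3991 -0.2998  0.288 ] [ 0.0004 -0.0044  0.036 ]
[ 0.4015 -0.3483  0.288 ] [ 0.0028 -0.0529  0.036 ]
```

View pics/w26c.png

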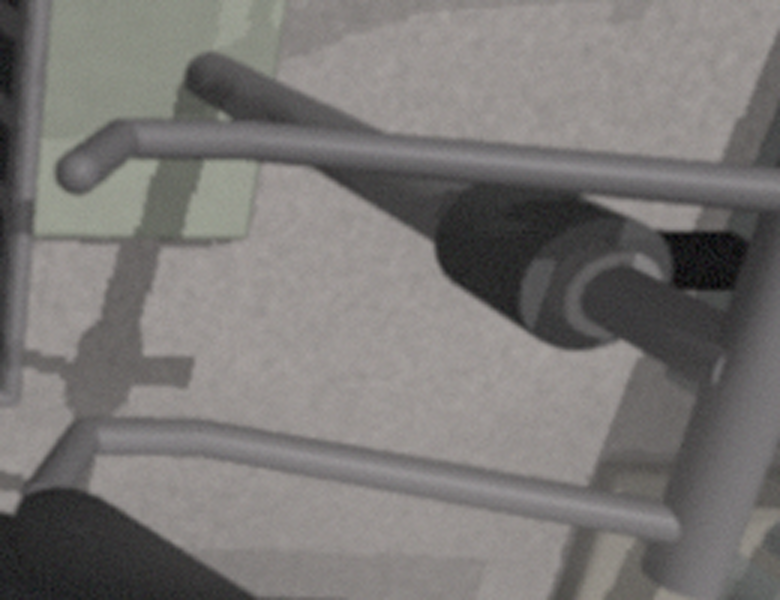

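```bash
python3 - <<'E'
from h import *
np.set_printoptions(precision=4,suppress=True)
w=cam('wrist')
f=lambda p:(380+p[0]/3,140+p[1]/3)
for z in(.225,.22):
    p=onz(w,f((128,140)),z);q=onz(w,f((95,438)),z);r=onz(w,f((205,438)),z);u=onz(w,f((240,140)),z)
    d=p-q;print(z,p,q,'front mid',(p+q)/2,'len',np.linalg.norm(d),'yaw',np.arctan2(-d[0],d[1]),'rear',r,u)
print('crossbar ends',onz(w,f((690,590)),.27),onz(w,f((790,80)),.27))
tip=f((78,172));print('tip+',[onz(w,tip,z) for z in(.25,.245)])
E
```

```text
0.225 [ 0.4639 -0.2673  0.225 ] [ 0.4668 -0.3367  0.225 ] front mid [ 0.4654 -0.302   0.225 ] len 0.0694189956963528 yaw 0.0416468785433322 rear [ 0.4915 -0.3358  0.225 ] [ 0.4866 -0.2664  0.225 ]
0.22 [ 0.4658 -0.2687  0.22  ] [ 0.4688 -0.3399  0.22  ] front mid [ 0.4673 -0.3043  0.22  ] len 0.07121723194511931 yaw 0.04164687854333158 rear [ 0.4941 -0.3389  0.22  ] [ 0.4891 -0.2678  0.22  ]
crossbar ends [ 0.5615 -0.3353  0.27  ] [ 0.5461 -0.2413  0.27  ]
tip+ [array([ 0.4465, -0.2665,  0.25  ]), array([ 0.4482, -0.2681,  0.245 ])]
```

Emit:
step_arm:
  series:
    - [[0.8,-0.3,0],0,255]
    - [[2.5,-0.55,0],0,255]
    - [[4.8,-0.55,0],0,255]
    - [[6.8,-0.55,0],0,255]
    - [[7.6,-0.55,0],0,255]

```text
clock: 31.1
tcp_pos: [0.4767, -0.3011, 0.2514]
orientation: [0.005, 0.689, 0.724, 0.011]
wrist_force: [-0.3, 0.3, -6.0]
finger_gap: 0.0056
```

Emit:
step_arm:
  series:
    - [[0,0,0],0,255]
    - [[0,0,-0.8],0,255]
    - [[0,0,-1.8],0,255]
    - [[0,0,-2.5],0,255]
    - [[0,0,-2.5],0,255]

```text
clock: 31.72
tcp_pos: [0.476, -0.3007, 0.2255]
orientation: [0.004, 0.689, 0.724, 0.011]
wrist_force: [0.4, 0.4, -4.9]
finger_gap: 0.0058
```

```bash
python3 look.py 27 60
```

```text
(no output)
```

View pics/27c.png

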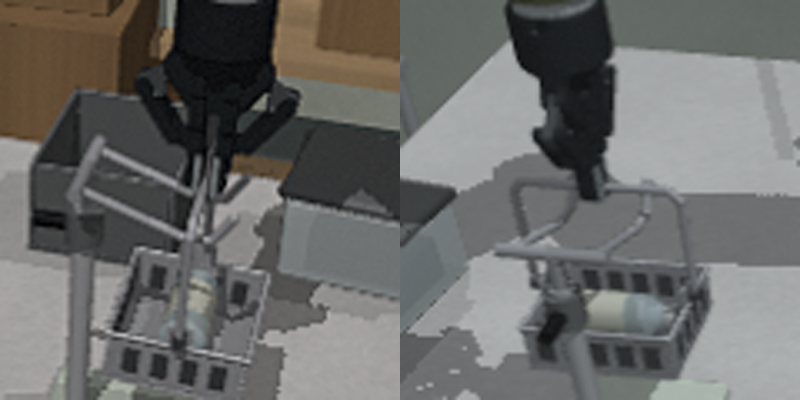

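View pics/w27.png

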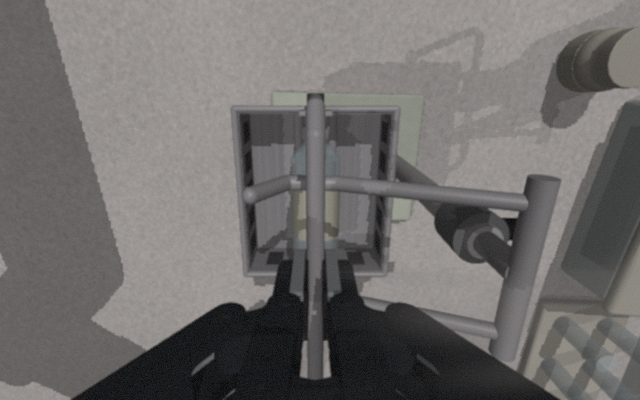

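Emit:
step_arm:
  series:
    - [[0.1,0,-0.6],0,255]
    - [[0.2,0,-1.2],0,255]
    - [[0.2,0,-1.7],0,255]
    - [[0.2,0,-1.9],0,255]

```text
clock: 32.38
tcp_pos: [0.4785, -0.301, 0.2071]
orientation: [0.005, 0.689, 0.724, 0.011]
wrist_force: [-0.8, -0.0, -5.3]
finger_gap: 0.006
```

Emit:
step_arm:
  series:
    - [[0,0,-0.2],0,255]
    - [[0,0,-0.3],0,255]

```text
clock: 32.62
tcp_pos: [0.4785, -0.301, 0.204]
orientation: [0.005, 0.689, 0.724, 0.011]
wrist_force: [-0.4, 0.4, -5.3]
finger_gap: 0.0056
```

Emit:
step_arm:
  series:
    - [[0,0,-0.2],0,255]
    - [[0,0,-0.3],0,255]

```text
clock: 32.88
tcp_pos: [0.4786, -0.3011, 0.2013]
orientation: [0.005, 0.689, 0.724, 0.011]
wrist_force: [-1.7, 0.7, 0.1]
finger_gap: 0.006
```

Emit:
step_arm:
  series:
    - [[0,0,-0.2],0,255]
    - [[0,0,-0.2],0,255]

```text
clock: 33.12
tcp_pos: [0.4787, -0.3013, 0.2011]
orientation: [0.006, 0.689, 0.724, 0.011]
wrist_force: [-3.1, 2.2, 4.0]
finger_gap: 0.0059
```

Bar is resting on the hooks (bar z ≈ 0.237, as predicted); a look before release.

```bash
python3 look.py 28 45
```

```text
(no output)
```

View pics/28c.png

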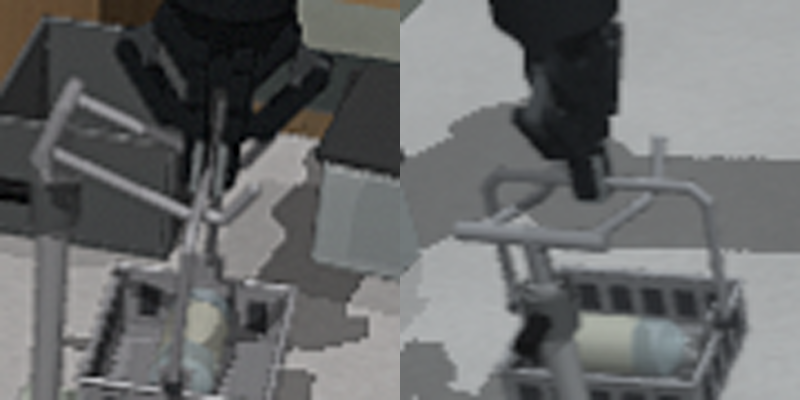

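View pics/w28.png

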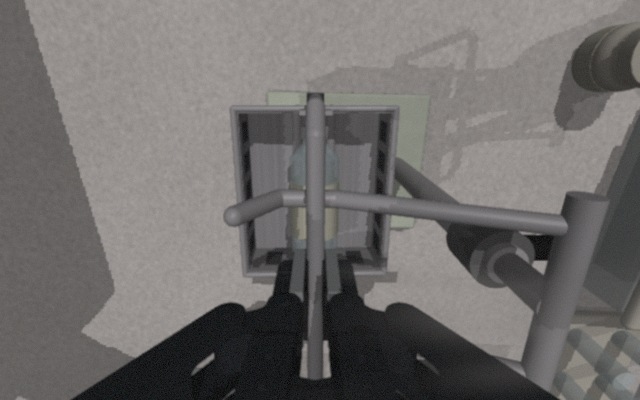

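Emit:
step_arm:
  series:
    - [[0,0,0.1],0,240]
    - [[0,0,0.1],0,220]
    - [[0,0,0.1],0,200]
    - [[0,0,0.1],0,170]
    - [[0,0,0.1],0,140]
  newtons: 20

```text
clock: 33.9
tcp_pos: [0.4789, -0.3013, 0.2021]
orientation: [0.006, 0.689, 0.724, 0.011]
wrist_force: [-0.6, 0.0, 0.0]
finger_gap: 0.0383
```

```bash
python3 look.py 29 45
```

```text
(no output)
```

View pics/w29.png

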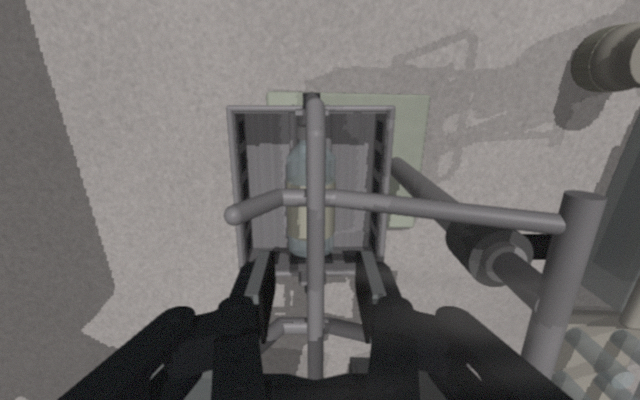

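Free of the bar, and it rests on both hooks (wrist 316,197 and 315,327). Rising straight up.

Emit:
step_arm:
  series:
    - [[0,0,1],0,140]
    - [[0,0,3],0,140]
    - [[0,0,6],0,140]
    - [[0,0,10],0,140]
    - [[-3,0,13],0,140]

```text
clock: 34.67
tcp_pos: [0.4497, -0.3015, 0.3339]
orientation: [0.007, 0.689, 0.725, 0.012]
wrist_force: [-0.7, -0.4, -0.1]
finger_gap: 0.0385
```

Emit:
step_arm:
  series:
    - [[-2,4,2],0,140]
    - [[-2,9,2],0,140]
    - [[-2,14,2],0,140]
    - [[-2,18,2],0,140]
    - [[-2,18,2],0,140]

```text
clock: 35.3
tcp_pos: [0.4295, -0.1194, 0.3554]
orientation: [0.008, 0.687, 0.726, 0.012]
wrist_force: [0.1, -0.3, 0.7]
finger_gap: 0.0383
```

Emit:
step_arm:
  series:
    - [[0,0,0],0,140]
    - [[0,0,0],0,140]
    - [[0,0,0],0,140]
    - [[0,0,0],0,140]
    - [[0,0,0],0,140]

```text
clock: 35.92
tcp_pos: [0.4295, -0.1197, 0.3552]
orientation: [0.008, 0.687, 0.726, 0.012]
wrist_force: [0.1, 0.4, 1.3]
finger_gap: 0.0384
```

```bash
python3 - <<'E'
from h import *
for i in range(2):
    L=[]
    for n,x,y in(('side',280,60),('scene',150,110)):
        cam(n,n+'30%d'%i);im=cv2.imread('pics/%s30%d.png'%(n,i));L.append(cv2.resize(im[y:y+150,x:x+150],(400,400),interpolation=cv2.INTER_CUBIC))
    cv2.imwrite('pics/30_%d.png'%i,np.hstack(L))
print(env.get_state()['clock'],env.get_state()['tcp_pos'])
E
```

```text
36.125 [ 0.42949254 -0.11943406  0.35537854]
```

View pics/30_0.png

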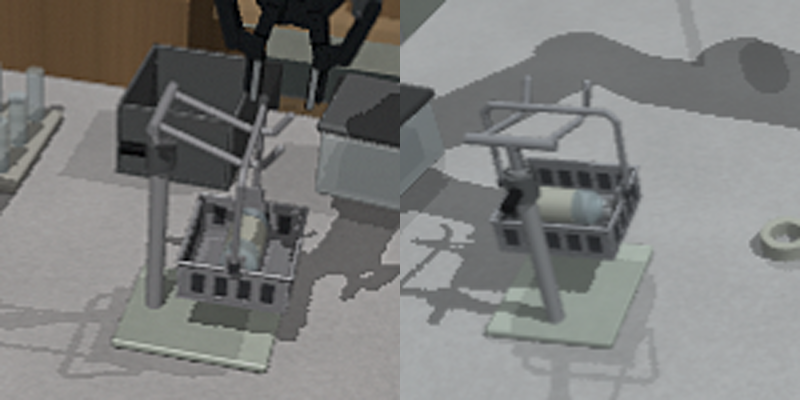

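View pics/side301.png

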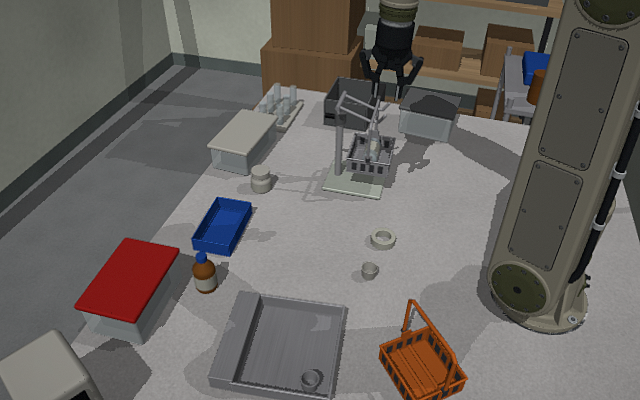

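Emit:
step_arm:
  series:
    - [[0,0,0],0,140]
    - [[0,0,0],0,140]
    - [[0,0,0],0,140]
    - [[0,0,0],0,140]
    - [[0,0,0],0,140]

```text
clock: 36.75
tcp_pos: [0.4294, -0.1194, 0.3554]
orientation: [0.008, 0.687, 0.726, 0.012]
wrist_force: [0.0, -0.4, 0.2]
finger_gap: 0.0388
```

Emit:
step_arm:
  series:
    - [[0,0,0],0,140]
    - [[0,0,0],0,140]
    - [[0,0,0],0,140]
    - [[0,0,0],0,140]
    - [[0,0,0],0,140]

```text
clock: 37.38
tcp_pos: [0.4295, -0.1194, 0.3554]
orientation: [0.008, 0.687, 0.726, 0.012]
wrist_force: [-0.2, 0.2, -0.1]
finger_gap: 0.0385
```

```bash
python3 - <<'E'
from h import *
old=[cv2.imread('pics/%s301.png'%n) for n in('side','scene')]
L=[]
for n,o,(x,y) in(('side',old[0],(335,120)),('scene',old[1],(175,135))):
    cam(n,n+'31');im=cv2.imread('pics/%s31.png'%n)
    print(n,(cv2.absdiff(im,o)[y-30:y+80,x-20:x+90].max(2)>40).sum())
    L.append(cv2.resize(im[y:y+75,x:x+75],(400,400),interpolation=cv2.INTER_CUBIC))
cv2.imwrite('pics/31.png',np.hstack(L))
E
```

```text
side 0
scene 0
```

View pics/31.png

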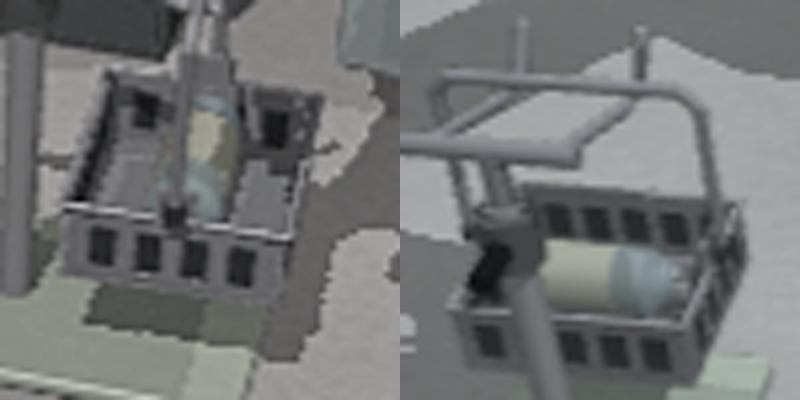

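```bash
python3 - <<'E'
from h import *
np.set_printoptions(precision=4,suppress=True)
a=cam('scene');b=cam('side');k=400/75
for n,s,c in(('+x+y',(62,208),(295,325)),('-x+y',(298,237),(347,205)),('-x-y',(322,97),(128,185)),('+x-y',(108,70),(50,305))):
    print(n,tri([(a,(175+c[0]/k,135+c[1]/k)),(b,(335+s[0]/k,120+s[1]/k))]))
E
```

```text
+x+y [ 0.531  -0.2252  0.1212]
-x+y [ 0.4126 -0.2365  0.118 ]
-x-y [ 0.422  -0.3683  0.121 ]
+x-y [ 0.5387 -0.3635  0.1208]
```

The basket is level to within about 3 mm, it isn't moving and the arm is clear, so I'm handing in.

```bash
python3 -c "
from workcell import env
print(env.hand_in())"
```

```text
the job is handed in; nothing more can be done
None
```

The job is handed in at about 37.5 s of the 72 s allowed. The bottle is in the grey steel basket, and the basket hangs by its handle on both hooks of the drip stand.

**What I did:** I rolled the bottle about 43 mm out from the ledge in three light strokes. I then gripped it and laid it between the ribs, swung the handle upright, set the bar on both hooks, let go and moved the arm away. The wrist force while pressing the bottle was about 5–7 N, with one reading of 11.6 N.

**Last checks:**
- **Still:** pictures about 1.4 s apart showed no change around the basket.
- **Level:** the four rim corners measured 118–121 mm high, which is within measuring error of level.
- **Bottle:** it lies in the basket.
- **Other things:** by eye, the cup in the tray, brown bottle, dish, tape roll, jar, pill cup and orange basket look unmoved. I did not measure them.
- **Arm:** it is clear, with the wrist force near zero.

**Disagreement found:** the fingertips were about 23 mm short of where the reported tool position puts them. I found this by touch and from the pictures, and set the working heights by contact instead.

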